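Unclamp a riveted roller carriage and show it to the inspection camera

ROBOT

A 6-joint arm with a two-finger parallel gripper is mounted at the origin on the work surface. World frame = base frame: x ahead of the robot, y to its left, z up, the work surface at z = 0. Lengths are in m, angles in rad, forces in N, time in s.
With the tool pointing down it reaches from about 0.425 to 0.95 m from the base axis. Payload 14.7 kg.
Tool frame: the origin (TCP) lies midway between the tips of the shut fingers; the grasp point (between the pads) lies bot.pinch_z behind it (bot.pinch_z is the distance from the TCP to the grasp point, in m); z points along the fingers, x is the direction in which the jaws open and shut, and the axes are right-handed (so a half turn about z gives the same grasp; the last joint's range is limited). The gripper opens to 85 mm and grips with 20 to 120 N. Pads are 22 mm wide; open, the fingers measure 114 mm over their backs; the gripper's body (76 mm by 85 mm) begins 54 mm behind the grasp point. The pads swing forward as they close: fully open they stand 13 mm farther back than shut.
Start: joints at [-1.327, 0.48, 1.596, -0, 1.065, -0.047], TCP at [0.186, -0.623, 0.231] pointing down, gripper open.
Joint ranges: [-2.75, 2.75], [-0.82, 2.05], [0.23, 2.67], [-1.56, 4.7], [0.09, 2.69], [-2.92, 2.92]. Speed limits (rad/s): [1.89, 1.89, 2.39, 3.01, 3.01, 3.01].

INTERFACE

Orientations are given as a unit quaternion [x, y, z, w].
In Python, from cell import bot gives the robot as it stands.
- The arm moves only by the tool play_rows, never from a script. Its argument "rows" is a list of rows, each a list of 7 numbers: the finger opening in cm, from 0 to 8.54, then the shift along the tool's x, y, z in cm, then the turn, a rotation vector about the tool's x, y, z in degrees. A call has 1 to 5 rows; each row is the pose to reach, as a shift and turn from the pose commanded when the call began, along the tool's axes at that moment; what a row does not reach only later rows make up. A row lasts 1/12 s, in which the tool goes at most 41.7 mm and 7.16 degrees, less where a joint would pass 70% of its speed; a pose out of reach is approached as far as the arm can. A call with a gripper value outside its range is refused whole. The fingers move at their own pace and stop on an object; the grip force is fixed at half the most. Time passes only in rows, so rows that repeat a pose let the fingers close. It gives the time, the measured TCP pose, the force and the opening at its end, in the units of the state.
- bot.get_obs(): the state, without advancing time (a new reading comes with each control period).
- bot.snapshot(name): name is "side" or "top" or "wrist"; returns the picture (384x512x3 uint8, blue, green, red); there is no depth.
- bot.calibration(name): a dict with "fov_y" (degrees; the focal length in pixels is half the picture's height over the tangent of half this angle, whatever the lens; pixels are square), "cx", "cy" (the principal point, pixels), "R" (3x3) and "t" (3): a world point X has camera coordinates R X + t; the wrist camera has in their place "T_tool_cam" (4x4, takes a point from camera to tool coordinates, whose origin is the TCP and whose axes are the tool frame's). Camera axes: x right, y down, z forward; pixel columns grow to the right and rows downward; lengths in m; the calibration is good to about 2 mm. A picture is of the moment at which its call begins: read the wrist's pose just before it. calibration takes no time and is no camera call.
- bot.sign_off(): hands the job in, once; it reports no verdict.
The state is a dict: "time": time; "qpos": joint angles; "dq": joint speeds; "joint_torque": joint torques, N m; "position": TCP position; "ee_rot": TCP orientation; "ft_force": force on the tool from outside, world axes, zero at the start; "ft_torque": the same for the moment, N m; "width": opening from 0.0 (shut) to 1.0 (fully open).
Only numpy, scipy, OpenCV 4.12 (cv2) and the standard library are available. Lean on these libraries where they do the work, as an engineer would, in place of code of your own. Each camera call takes 0.05 s, during which the arm holds its last target.

TASK

The roller carriage standing in the bench vice has just been riveted: slacken the vice by turning its handwheel half a turn anticlockwise (as you face the wheel), no further, so the jaws stay set for the next one, then lift the carriage out by its plain side flanges, without gripping it by the roller. Show it to the inspection camera: roller in the middle of the view with its front 120 mm from the lens glass, the carriage upright in the picture and leaning back with the camera's tilt so that the roller face is square to the lens. Finish while still holding it there, steady, for the check, and leave the camera and everything else on the bench as it is.

Things in the scene. Friction and masses are not known exactly. Their poses are not given: they have to be found in the camera images.
- vice: Grey machine vice on a riser block (170 x 110 x 40 mm), fixed. Origin on the bench under the clamping place. x runs level along the screw from handwheel to fixed jaw, y along the jaws, z up. Bed that the carriage stands on: 90 mm above the bench; jaw tops 124 mm, jaws 80 mm wide. Fixed jaw face at x = 12 mm, moving one at -12 mm when clamped. Reaches above the bed from x = -86 to 60 mm.
- wheel_axis (a point): Centre of the handwheel, 75 mm above the bench, at x = -140 mm on the vice; axes as the vice's: the wheel turns about x. Dark steel, 110 mm in diameter; rim 14 mm thick (along x), 12 mm deep radially, top 130 mm above the bench; 3 thin spokes, the one pointing down at the start with a small boss; hub 32 mm in diameter, x -18 to 12 mm. 40 mm free between rim and vice body.
- handwheel (a joint): Handwheel angle, rad: within 0.1 of 0 at the start (clamped). It grows anticlockwise as seen facing the wheel (looking along the vice's +x): the rim's top moves to the vice's +y. Half a turn is 3.14. It takes about 0.3 N m and stays where left; fingers that pinch the rim without leaning with it slip back some 30%. The jaw backs off 1.27 mm per rad; after 0.6 rad the carriage stands free.
- carriage: Roller carriage: a channel of bare 3 mm steel sheet, 24 (x) x 44 (y) x 85 mm (z), about 0.16 kg, upright in the vice, axes parallel to the vice's, its lower 34 mm between the jaws. Origin at the centre of its underside. The web, its +x side, carries the roller; two plain side flanges are its -y and +y faces, 44 mm apart and 24 mm deep; the -x side is open.
- roller (a point): Middle of the front face of the roller's axle, on the carriage: 25 mm ahead (+x) of its origin, 60 mm above its underside. The white roller is 26 mm in diameter and stands 10 mm proud of the web; x points out of the roller's front. Axes as the carriage's.
- back (a point): Point on the carriage's open back, 12 mm behind (-x) its origin line, 60 mm above its underside.
- camera: Inspection camera; origin at the centre of its lens glass, 0.20 to 0.26 m above the bench, in a black ring light 76 mm in diameter. It looks along its -x axis, sloping 20 degrees below level; x points back and up into it, y is level, z is up in its picture: a carriage shown properly has its axes parallel to these. On a 25 mm column, 360 mm tall, 130 mm level behind the lens; foot 160 x 130 mm.
- focus (a point): Point in the empty air 120 mm in front of the lens glass on its line of sight, where the roller's front must be; axes as the lens's.
- screwdriver: Bystander: screwdriver, 190 mm, lying on the bench. Leave alone.
- bare_frame: Bystander: a carriage channel without roller, lying on the bench, 85 x 44 x 24 mm. Leave alone.
- angle: Bystander: small steel angle bracket, 70 x 30 x 34 mm, lying on the bench. Leave alone.
- jar: Bystander: white grease jar, 60 mm in diameter, 75 mm high. Leave alone.
Things that resemble listed ones, but are neither listed nor needed, are in the scene too. What is shaped like the carriage but red or yellow is not meant.

How it is judged:
On the way, in this order (a step that is already met when the one before it is completed fails the run):
1. the handwheel has been turned back half a turn while the carriage still stands in the vice (value of joint handwheel above 2.6 rad and z of carriage in the frame of vice below 0.1 m and horizontal distance between carriage and vice below 0.02 m), for 0.2 s.
2. the carriage has been lifted clear of the jaws in the fingers (z of carriage in the frame of vice above 0.13 m and contact force between carriage and the fingers above 1 N), for 0.2 s.
At the end, for the whole second after the job is handed in: Fingers hold the carriage still by both side flanges, clear of vice and camera, underside over 70 mm up; roller front within 18 mm of the point 120 mm before the lens; roller facing the lens and carriage upright in its picture within 0.2 rad; handwheel at half a turn (2.6 to 3.7 rad) (distance between roller and focus below 0.018 m and angle between the x axis of carriage and the x axis of camera, either way round below 0.2 rad and angle between the z axis of carriage and the z axis of camera, either way round below 0.2 rad and x of back in the frame of camera below -0.12 m and z of carriage in the frame of camera below -0.02 m and height (world z) of carriage above 0.07 m and contact force between each of carriage_c1, carriage_c2 and the fingers above 1 N and contact force between carriage and vice below 0.1 N and contact force between carriage and camera below 0.1 N and linear speed of carriage below 0.02 m/s and angular speed of carriage below 0.2 rad/s and value of joint handwheel between 2.6 and 3.7 rad); the arm keeps its last pose, push and grip.
It fails at once if the fingers squeeze the roller (contact force between carriage_c3 and the fingers above 2 N).
It fails at once if the inspection camera is displaced (more than 5 mm) or struck with the carriage (distance of camera from where it was at the start of the episode above 0.005 m or contact force between camera and carriage above 1 N).
It fails at once if a bystander on the bench is displaced by more than 30 mm (distance of any of screwdriver, bare_frame, angle, jar from where it was at the start of the episode above 0.03 m).
It also fails if it takes over 72 s, if anything falls off the work surface, if the arm or the gripper's body presses on something with over 40 N, if the wrist force passes 120 N, or if a joint passes its speed limit or range.

## Working session

There is one attempt and no reset: what is moved stays moved. The work goes in short steps, Python scripts to look and compute and a tool call to move; the robot and the scene stay as the last step left them, time stands still between calls to the robot, and variables do not carry over. Pictures are saved under pics/ and viewed, and the job is handed in when it is done.

Besides the shell and the picture viewer there is one more tool, called after "Emit:" in YAML: its name, and indented under it one key for each argument. play_rows: Moves the arm, as the interface text tells. Its arguments: {"type":"object","properties":{"rows":{"type":"array","items":{"type":"array","items":{"type":"number"}}}},"required":["rows"]}

```bash
ls; mkdir -p pics; python3 - <<'E'
from cell import bot
import cv2
o=bot.get_obs(); print({k:o[k] for k in('time','position','ee_rot','width')}, bot.pinch_z)
for n in('side','top','wrist'):
    im=bot.snapshot(n); cv2.imwrite(f'pics/{n}0.png',im)
    c=bot.calibration(n); print(n,c)
E
```

```text
pics
{'time': 0.0, 'position': array([ 0.18629998, -0.62230906,  0.23068365]), 'ee_rot': array([ 8.02099788e-01, -5.97189742e-01, -4.54878653e-04, -3.68900510e-04]), 'width': 1.001261172630956} 0.0187
side {'fov_y': 45.27336666261162, 'cx': 253.2080918681743, 'cy': 189.41876358264886, 'R': array([[-0.94448598, -0.32789205,  0.02080954],
       [-0.2225016 ,  0.59173766, -0.77481584],
       [ 0.24174216, -0.73643285, -0.63184443]]), 't': array([0.4671634 , 0.2651183 , 1.12479717])}
top {'fov_y': 44.8411365170998, 'cx': 248.9212969769506, 'cy': 188.30171563058028, 'R': array([[ 0.00831505, -0.99995794,  0.00387034],
       [-0.9892311 , -0.00879132, -0.14609775],
       [ 0.14612563, -0.00261385, -0.98926259]]), 't': array([-0.03836527,  0.5440423 ,  1.25893446])}
wrist {'fov_y': 65.34179200260418, 'cx': 251.21035573855906, 'cy': 192.70448265720094, 'T_tool_cam': array([[ 9.99999939e-01,  2.31584286e-04,  2.61737450e-04,
        -2.85995020e-04],
       [-3.04592705e-04,  9.44734524e-01,  3.27836220e-01,
        -8.52596913e-02],
       [-1.71350688e-04, -3.27836280e-01,  9.44734536e-01,
        -1.42972811e-01],
       [ 0.00000000e+00,  0.00000000e+00,  0.00000000e+00,
         1.00000000e+00]])}
```

View pics/side0.png

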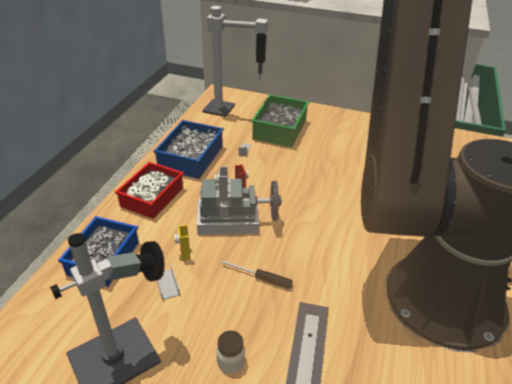

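View pics/top0.png

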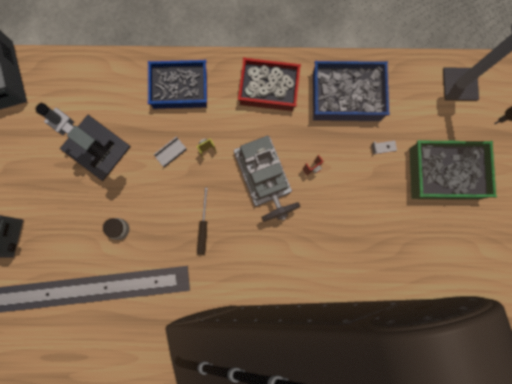

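View pics/wrist0.png

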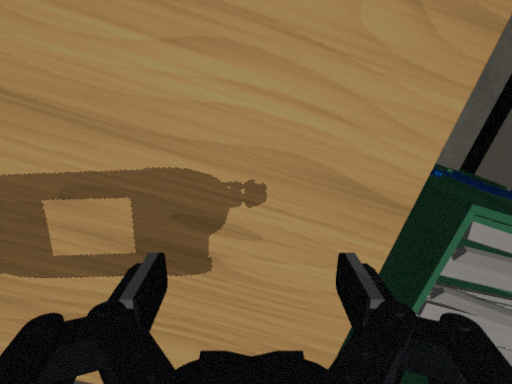

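```bash
cat > h.py <<'E'
import numpy as np, cv2
from cell import bot
from scipy.spatial.transform import Rotation as R
def K(n):
    c=bot.calibration(n); f=192/np.tan(np.radians(c['fov_y']/2)); return np.array([[f,0,c['cx']],[0,f,c['cy']],[0,0,1]])
def cam(n,obs=None):
    c=bot.calibration(n)
    if n!='wrist': return np.array(c['R']),np.array(c['t'])
    T=np.eye(4); T[:3,:3]=R.from_quat(obs['ee_rot']).as_matrix(); T[:3,3]=obs['position']
    M=np.linalg.inv(T@np.array(c['T_tool_cam'])); return M[:3,:3],M[:3,3]
def proj(n,X,obs=None):
    r,t=cam(n,obs); p=(K(n)@(r@np.atleast_2d(X).T+t[:,None])).T; return p[:,:2]/p[:,2:]
def ray(n,uv,obs=None):
    r,t=cam(n,obs); d=r.T@np.linalg.inv(K(n))@np.array([uv[0],uv[1],1.]); return -r.T@t, d/np.linalg.norm(d)
def plane(n,uv,z,obs=None):
    c,d=ray(n,uv,obs); return c+d*(z-c[2])/d[2]
def tri(rays):
    A=np.zeros((3,3));b=np.zeros(3)
    for c,d in rays:
        P=np.eye(3)-np.outer(d,d);A+=P;b+=P@c
    X=np.linalg.solve(A,b); return X,[np.linalg.norm((np.eye(3)-np.outer(d,d))@(X-c)) for c,d in rays]
def crop(im,x0,y0,x1,y1,s,name):
    c=cv2.resize(im[y0:y1,x0:x1],None,fx=s,fy=s,interpolation=cv2.INTER_CUBIC)
    c=np.clip(c.astype(float)*1.4,0,255).astype('uint8')
    cv2.imwrite(name,c)
E
python3 - <<'E'
from h import *
s=cv2.imread('pics/side0.png');t=cv2.imread('pics/top0.png')
crop(s,40,140,300,384,3,'pics/sc.png'); crop(t,20,80,320,260,2.6,'pics/tc.png')
for n in('side','top'):
    r,tt=cam(n);print(n,-r.T@tt)
E
```

```text
side [0.22830763 0.82463627 0.90639323]
top [ 0.35453997 -0.03029013  1.32504861]
```

View pics/sc.png

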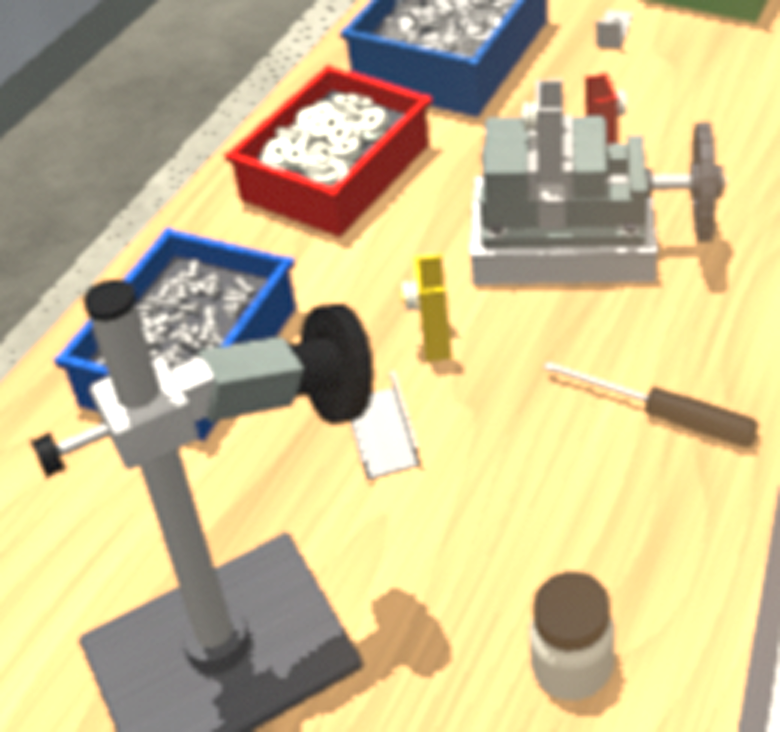

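View pics/tc.png

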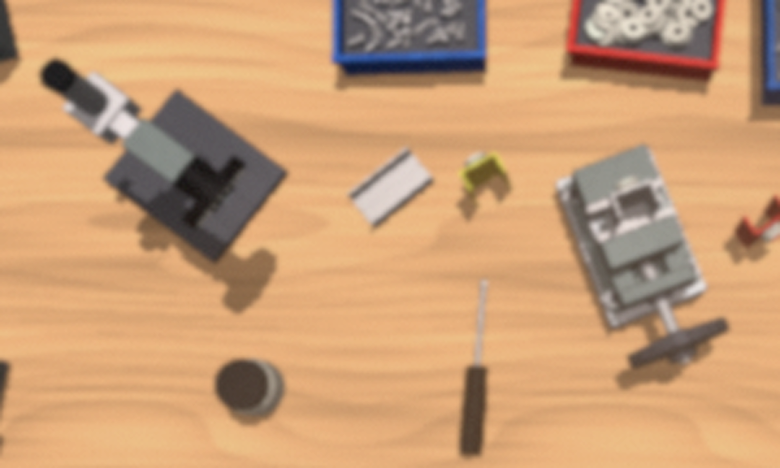

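```bash
python3 - <<'E'
from h import *
T=lambda x,y:(20+x/2.6,80+y/2.6)
S=lambda x,y:(40+x/3,140+y/3)
print('wheel',tri([ray('top',T(680,340)),ray('side',S(705,183))]), plane('top',T(680,340),.075))
print('ring front',tri([ray('top',T(218,193)),ray('side',S(345,362))]))
print('coltop',tri([ray('top',T(58,76)),ray('side',S(110,298))]))
print('colfoot',plane('side',S(213,645),.012))
for p in [(645,150),(560,190),(612,325),(703,287)]: print('riser',plane('top',T(*p),.04))
print('carr top', [plane('top',T(*p),.175) for p in [(615,195),(655,185),(665,205),(625,218)]])
for n,p in dict(frame=(390,188),yel=(483,172),scr1=(485,285),scr2=(473,450),jar=(247,387)).items(): print(n,plane('top',T(*p),.02))
E
```

```text
wheel (array([ 0.47684246, -0.12283037,  0.07022112]), [np.float64(0.0023806022834766977), np.float64(0.002380602283476845)]) [ 0.47872061 -0.12206495  0.075     ]
ring front (array([0.59328767, 0.31389543, 0.23451256]), [np.float64(0.0016578532981433806), np.float64(0.0016578532981433055)])
coltop (array([0.66514594, 0.41222748, 0.36023613]), [np.float64(0.0005291320057686261), np.float64(0.0005291320057686423)])
colfoot [0.6706112  0.41266195 0.012     ]
riser [ 0.68999407 -0.08682997  0.04      ]
riser [0.64451954 0.00535839 0.04      ]
riser [ 0.49764605 -0.05202241  0.04      ]
riser [ 0.53950962 -0.14943622  0.04      ]
carr top [array([ 0.6095831 , -0.05185492,  0.175     ]), array([ 0.61987518, -0.09069679,  0.175     ]), array([ 0.60011699, -0.10042126,  0.175     ]), array([ 0.58691589, -0.06167446,  0.175     ])]
frame [0.64956433 0.19328633 0.02      ]
yel [0.66857727 0.09121855 0.02      ]
scr1 [0.54248254 0.08628346 0.02      ]
scr2 [0.36434589 0.09524523 0.02      ]
jar [0.4294061  0.33970706 0.02      ]
```

```bash
cat >> h.py <<'E'
def down(ang,tilt=None):
    a=np.radians(ang); x=np.array([np.cos(a),np.sin(a),0]); z=np.array([0,0,-1.]); return np.stack([x,np.cross(z,x),z],1)
def go(p,Rt,show=True):
    o=bot.get_obs(); r=R.from_quat(o['ee_rot']); d=r.inv().apply(np.array(p)-o['position'])*100
    v=(r.inv()*R.from_matrix(Rt)).as_rotvec(degrees=True)
    print('t%.2f'%o['time'],'shift cm',d.round(2),'turn',v.round(1),'pos',o['position'].round(4),'w%.3f'%o['width'],'F',np.round(o['ft_force'],1),'q',np.degrees(o['qpos']).round(0)); return d,v
E
python3 - <<'E'
from h import *
go([.53,-.10,.34],down(20))
print(plane('top',(313,165),.04))
E
```

```text
t0.15 shift cm [-40.2  -47.9  -10.88] turn [ -0.    0.  -93.3] pos [ 0.1863 -0.6224  0.2308] w0.999 F [ 0.6  0.7 -0.5] q [-76.  28.  91.  -0.  61.  -3.]
[ 0.61223293 -0.21342994  0.04      ]
```

Emit:
play_rows:
  rows:
    - [8.5,-5,-6,-10.9,0,0,-7]
    - [8.5,-8,-9,-10.9,0,0,-14]
    - [8.5,-11,-13,-10.9,0,0,-21]
    - [8.5,-14,-16,-10.9,0,0,-28]
    - [8.5,-17,-20,-10.9,0,0,-35]

```text
time: 0.57
position: [0.2822, -0.4731, 0.327]
ee_rot: [0.945, -0.326, 0.001, 0.001]
ft_force: [0.7, -1.1, 0.2]
width: 0.999
```

```bash
python3 - <<'E'
from h import *
go([.53,-.10,.34],down(20))
E
```

```text
t0.57 shift cm [ -3.48 -44.66  -1.33] turn [  0.1  -0.1 -58. ] pos [ 0.2822 -0.4731  0.327 ] w0.999 F [ 0.7 -1.1  0.2] q [-62.  14.  98.  -0.  68. -24.]
```

Emit:
play_rows:
  rows:
    - [8.5,-1,-10,-1,0,0,-12]
    - [8.5,-1.5,-20,-1,0,0,-24]
    - [8.5,-2,-30,-1,0,0,-36]
    - [8.5,-2.5,-40,-1,0,0,-48]
    - [8.5,-3,-43,-1.1,0,0,-56]

```text
time: 0.98
position: [0.3996, -0.3005, 0.3335]
ee_rot: [1.0, -0.019, 0.0, 0.0]
ft_force: [1.1, -1.2, 0.6]
width: 0.995
```

```bash
python3 - <<'E'
from h import *
go([.53,-.10,.34],down(20))
E
```

```text
t0.98 shift cm [ 12.27 -20.53  -0.65] turn [  0.   -0.  -22.2] pos [ 0.3996 -0.3005  0.3335] w0.995 F [ 1.1 -1.2  0.6] q [-40.  10. 103.   0.  67. -38.]
```

Emit:
play_rows:
  rows:
    - [8.5,3,-5,-0.5,0,0,-6]
    - [8.5,6,-10,-0.5,0,0,-12]
    - [8.5,10,-15,-0.5,0,0,-18]
    - [8.5,12,-19.5,-0.5,0,0,-21]
    - [8.5,12,-19.5,-0.5,0,0,-21]

```text
time: 1.4
position: [0.5168, -0.1284, 0.3383]
ee_rot: [0.987, 0.163, 0.0, 0.0]
ft_force: [1.3, -0.6, -0.1]
width: 0.995
```

Emit:
play_rows:
  rows:
    - [8.5,0,0,0,0,0,0]
    - [8.5,0,0,0,0,0,0]

```text
time: 1.57
position: [0.5168, -0.1284, 0.3379]
ee_rot: [0.987, 0.162, -0.0, -0.0]
ft_force: [-0.0, 0.1, 0.6]
width: 0.995
```

```bash
python3 - <<'E'
from h import *
go([.53,-.10,.34],down(20))
o=bot.get_obs(); np.savez('pics/w1.npz',ee_rot=o['ee_rot'],position=o['position'])
im=bot.snapshot('wrist'); cv2.imwrite('pics/w1.png',im); crop(im,0,0,512,384,1.56,'pics/w1b.png')
E
```

```text
t1.57 shift cm [ 2.16 -2.26 -0.21] turn [-0.   0.  -1.3] pos [ 0.5168 -0.1284  0.3379] w0.995 F [-0.   0.1  0.6] q [-17.  12.  99.   0.  69. -36.]
```

View pics/w1b.png

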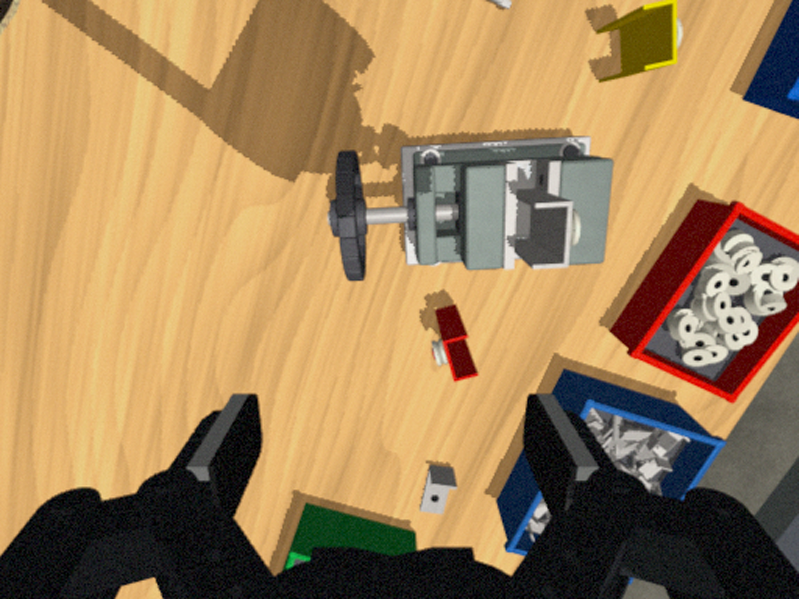

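```bash
python3 - <<'E'
from h import *
im=cv2.imread('pics/w1.png'); crop(im,200,80,400,190,4,'pics/w1c.png')
E
```

```text
(no output)
```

View pics/w1c.png

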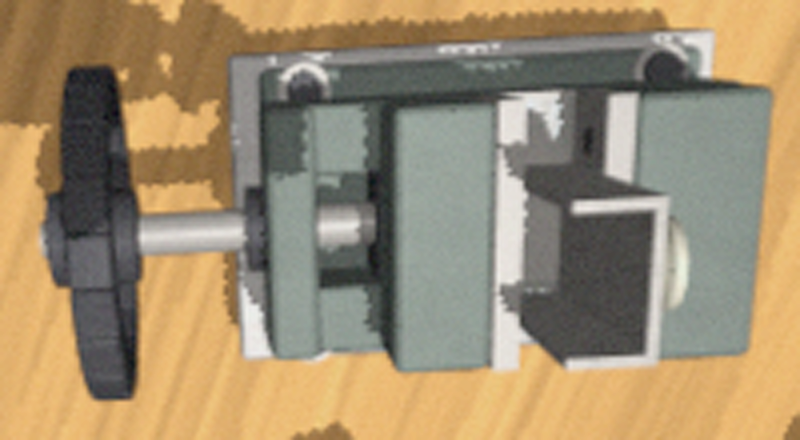

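```bash
python3 - <<'E'
from h import *
o=np.load('pics/w1.npz'); P=lambda x,y:(200+x/4,80+y/4)
def pl(n,pts,z):
    q=np.array([plane('wrist',P(*p),z,o) for p in pts]); print(n,q[:,:2].round(4).tolist()); return q
c=pl('carr',[(568,205),(669,196),(661,364),(566,368)],.175)
print(c.mean(0), np.degrees(np.arctan2(*(c[1]-c[0])[[1,0]])),np.degrees(np.arctan2(*(c[2]-c[3])[[1,0]])),np.degrees(np.arctan2(*(c[1]-c[2])[[1,0]])),[np.linalg.norm(c[i]-c[i-1]) for i in range(4)])
m=pl('movjaw',[(395,105),(498,101),(495,370),(402,370)],.124)
f=pl('fixjaw',[(638,90),(770,88),(747,355)],.124)
r=pl('riser',[(230,57),(714,30),(243,357)],.04)
for q,i,j in((m,3,0),(m,2,1),(f,2,1),(r,2,0)): print('y ang',np.degrees(np.arctan2(*(q[j]-q[i])[[1,0]]))-90,np.linalg.norm(q[j]-q[i]))
for q,i,j in((r,0,1),(f,0,1)): print('x ang',np.degrees(np.arctan2(*(q[j]-q[i])[[1,0]])),np.linalg.norm(q[j]-q[i]))
# wheel: top/outer pts
w=pl('wheeltop z.075',[(95,233)],.075)
for p in [(90,68),(112,398)]: print(p, plane('wrist',P(*p),.075,o))
# triangulate wheel hub w/ side
print(tri([ray('wrist',P(95,233),o),ray('side',(275,201)),ray('top',(281.5,210.8))]))
print(tri([ray('wrist',P(118,68),o),ray('side',(275,201)),ray('top',(281.5,210.8))]))
E
```

```text
carr [[0.5899, -0.0567], [0.6131, -0.0465], [0.6304, -0.0868], [0.6071, -0.0958]]
[ 0.61011182 -0.07145209  0.175     ] 23.783851331723355 21.209247730629347 113.22206884700647 [np.float64(0.042703068094770175), np.float64(0.02531377343393434), np.float64(0.04382722539299222), np.float64(0.024980065874846448)]
movjaw [[0.5478, -0.0482], [0.5754, -0.0377], [0.6061, -0.1114], [0.579, -0.1206]]
fixjaw [[0.612, -0.0221], [0.6475, -0.0095], [0.6775, -0.0822]]
riser [[0.5008, -0.0518], [0.6571, 0.0105], [0.5409, -0.1524]]
y ang 23.259158057690797 0.07885537433963848
y ang 22.642352718431383 0.07989865790141948
y ang 22.427262984842713 0.07868261355458425
y ang 21.714651592636557 0.10830411000214162
x ang 21.74384627564172 0.1683118346446479
x ang 19.541853511444376 0.03762697166679434
wheeltop z.075 [[0.4752, -0.1194]]
(90, 68) [ 0.45820736 -0.06917381  0.075     ]
(112, 398) [ 0.49790365 -0.1730567   0.075     ]
(array([ 0.47604929, -0.12130339,  0.07159412]), [np.float64(0.0015670527667831302), np.float64(0.0019941379935789353), np.float64(0.0030421941399304425)])
(array([ 0.47016766, -0.0924574 ,  0.09895574]), [np.float64(0.027334772297996933), np.float64(0.004034416180594791), np.float64(0.028286429592142184)])
```

```bash
cat >> h.py <<'E'
YAW=22.2; C=np.array([.4786,-.1209,.075])
a=np.radians(YAW); XV=np.array([np.cos(a),np.sin(a),0]); YV=np.array([-np.sin(a),np.cos(a),0]); ZV=np.array([0,0,1.])
def wp(phi,r,dx=0):
    p=np.radians(phi); u=np.cos(p)*ZV+np.sin(p)*YV; z=-u
    return C+r*u+dx*XV, np.stack([XV,np.cross(z,XV),z],1)
E
python3 - <<'E'
from h import *
go(*wp(-50,.16)); 
E
```

```text
t1.62 shift cm [-2.49 10.21 16.01] turn [50.  -1.5 -3.4] pos [ 0.516  -0.1297  0.3379] w0.998 F [0.5 0.7 0.4] q [-17.  12.  99.  -0.  69. -36.]
```

Emit:
play_rows:
  rows:
    - [4.0,-0.5,2,1,7,0,-0.5]
    - [4.0,-1,4,3,14,0,-1]
    - [4.0,-1.5,6,6,21,-0.5,-1.5]
    - [4.0,-1.7,7,9,28,-0.7,-2]
    - [4.0,-2,8,12,35,-1,-2.5]

```text
time: 2.03
position: [0.522, -0.2157, 0.218]
ee_rot: [0.937, 0.173, -0.055, -0.297]
ft_force: [0.9, 0.0, 1.5]
width: 0.466
```

```bash
python3 - <<'E'
from h import *
go(*wp(-50,.16)); 
E
```

```text
t2.03 shift cm [-0.39  3.82  2.21] turn [14.8 -0.9 -0.9] pos [ 0.522  -0.2157  0.218 ] w0.466 F [0.9 0.  1.5] q [-37.  38.  84.  18.  89. -63.]
```

Emit:
play_rows:
  rows:
    - [4.0,-0.2,1.5,0.9,6,0,0]
    - [4.0,-0.3,3,1.8,12,-0.9,-0.9]
    - [4.0,-0.4,3.8,2.2,14.8,-0.9,-0.9]
    - [4.0,-0.4,3.8,2.2,14.8,-0.9,-0.9]

```text
time: 2.37
position: [0.523, -0.2338, 0.1738]
ee_rot: [0.889, 0.172, -0.085, -0.416]
ft_force: [0.2, 0.3, -0.9]
width: 0.471
```

```bash
python3 - <<'E'
from h import *
go(*wp(-50,.16)); go(*wp(-50,.031))
o=bot.get_obs(); im=bot.snapshot('wrist'); cv2.imwrite('pics/w2.png',np.clip(im*1.5,0,255).astype('uint8'))
print(proj('wrist',[wp(-50,.055)[0],wp(-50,.043)[0],C],o))
im=bot.snapshot('side'); crop(im,180,120,380,270,4,'pics/s2.png')
E
```

```text
t2.37 shift cm [ 0.15 -0.23 -0.36] turn [-0.3  0.2 -0.4] pos [ 0.523  -0.2338  0.1738] w0.471 F [ 0.2  0.3 -0.9] q [-40.  51.  75.  21. 101. -67.]
t2.37 shift cm [ 0.2  -0.17 12.54] turn [-0.3  0.2 -0.4] pos [ 0.523  -0.2338  0.1738] w0.471 F [ 0.2  0.3 -0.9] q [-40.  51.  75.  21. 101. -67.]
[[252.78053793 191.11083134]
 [252.76629759 186.8590601 ]
 [252.72383596 174.18119011]]
```

View pics/w2.png

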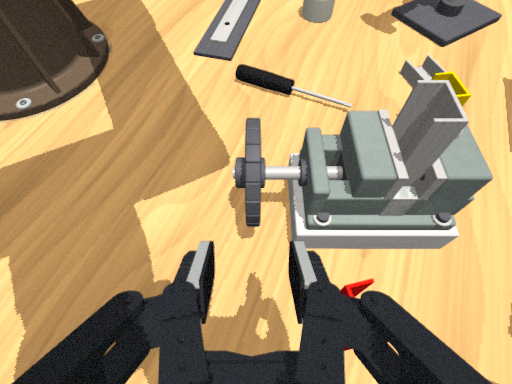

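View pics/s2.png

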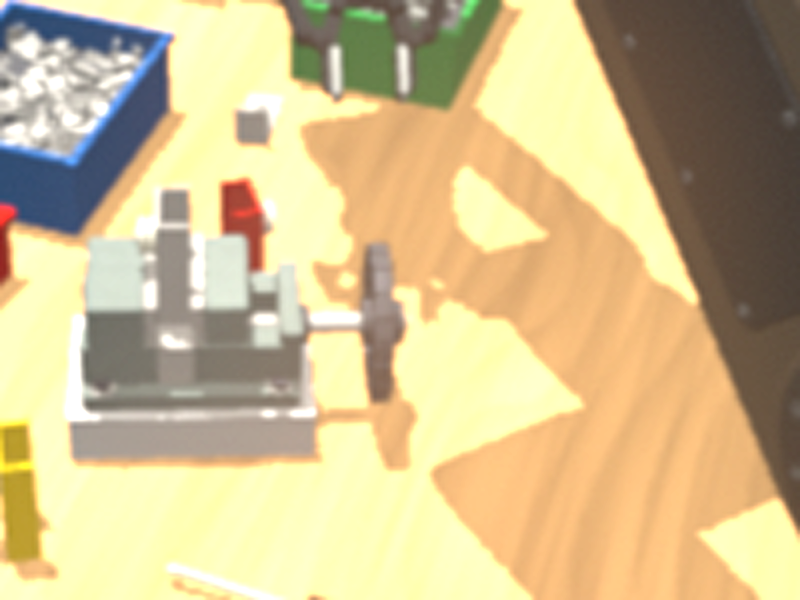

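Emit:
play_rows:
  rows:
    - [4.0,0.1,-0.1,3,0,0,0]
    - [4.0,0.2,-0.2,6,0,0,0]
    - [4.0,0.2,-0.2,9,0,0,0]
    - [4.0,0.2,-0.2,11,0,0,0]
    - [4.0,0.2,-0.2,12,0,0,0]

```text
time: 2.88
position: [0.4904, -0.1429, 0.1036]
ee_rot: [0.89, 0.176, -0.084, -0.412]
ft_force: [0.2, -0.1, 0.8]
width: 0.471
```

Emit:
play_rows:
  rows:
    - [4.0,0,0,0.4,0,0,0]
    - [4.0,0,0,0.4,0,0,0]

```text
time: 3.05
position: [0.4905, -0.142, 0.1012]
ee_rot: [0.89, 0.176, -0.083, -0.412]
ft_force: [1.0, 0.4, 1.1]
width: 0.466
```

```bash
python3 - <<'E'
from h import *
go(*wp(-50,.031))
im=bot.snapshot('wrist'); cv2.imwrite('pics/w3.png',np.clip(im*1.5,0,255).astype('uint8'))
E
```

```text
t3.05 shift cm [-0.31  0.46  0.43] turn [ 0.3  0.3 -0. ] pos [ 0.4905 -0.142   0.1012] w0.466 F [1.  0.4 1.1] q [-36.  50.  89.  23.  86. -70.]
```

View pics/w3.png

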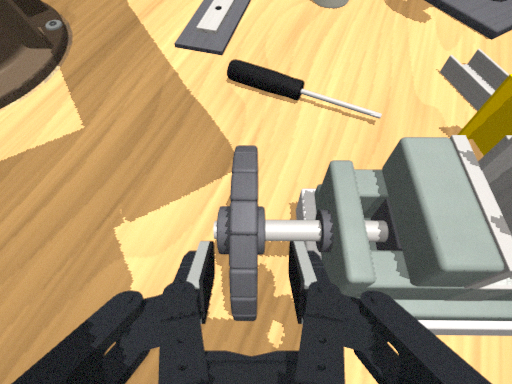

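Emit:
play_rows:
  rows:
    - [4.0,-0.3,0.4,0.4,0,0,0]
    - [1.0,-0.3,0.4,0.4,0,0,0]
    - [0.5,-0.3,0.4,0.4,0,0,0]
    - [0.5,-0.3,0.4,0.4,0,0,0]
    - [0.5,-0.3,0.4,0.4,0,0,0]

```text
time: 3.52
position: [0.4869, -0.1436, 0.0945]
ee_rot: [0.89, 0.175, -0.084, -0.412]
ft_force: [-4.5, -6.9, 2.5]
width: 0.15
```

Emit:
play_rows:
  rows:
    - [0.5,0,0,0,0,0,0]
    - [0.5,0,0,0,0,0,0]
    - [0.5,0,0,0,0,0,0]

```text
time: 3.77
position: [0.4869, -0.1436, 0.0945]
ee_rot: [0.89, 0.175, -0.084, -0.412]
ft_force: [-4.9, -6.7, 2.7]
width: 0.151
```

```bash
python3 - <<'E'
from h import *
go(*wp(-50,.031))
im=bot.snapshot('wrist'); cv2.imwrite('pics/w4.png',np.clip(im*1.5,0,255).astype('uint8'))
for r in (.031,):
  for f in (-45,-40,-35,-30,-25): 
    print(f,go(*wp(f,r)))
E
```

```text
t3.77 shift cm [ 0.09 -0.06  0.  ] turn [ 0.2  0.3 -0.1] pos [ 0.4869 -0.1436  0.0945] w0.151 F [-4.9 -6.7  2.7] q [-37.  51.  90.  23.  86. -70.]
t3.82 shift cm [ 0.09 -0.33  0.01] turn [-4.8  0.3 -0.1] pos [ 0.4869 -0.1436  0.0945] w0.152 F [-4.2 -6.1  2.5] q [-37.  51.  90.  23.  86. -70.]
-45 (array([ 0.09072429, -0.33023725,  0.01309097]), array([-4.78323617,  0.33837175, -0.08267325]))
t3.82 shift cm [ 0.09 -0.6   0.05] turn [-9.8  0.3 -0.1] pos [ 0.4869 -0.1436  0.0945] w0.152 F [-4.2 -6.1  2.5] q [-37.  51.  90.  23.  86. -70.]
-40 (array([ 0.09047175, -0.59849521,  0.04737667]), array([-9.78322075,  0.34197193, -0.06789775]))
t3.82 shift cm [ 0.09 -0.86  0.1 ] turn [-14.8   0.3  -0.1] pos [ 0.4869 -0.1436  0.0945] w0.152 F [-4.2 -6.1  2.5] q [-37.  51.  90.  23.  86. -70.]
-35 (array([ 0.09036172, -0.86274435,  0.10491173]), array([-14.78320529,   0.34514621,  -0.05299915]))
t3.82 shift cm [ 0.09 -1.12  0.19] turn [-19.8   0.3  -0. ] pos [ 0.4869 -0.1436  0.0945] w0.152 F [-4.2 -6.1  2.5] q [-37.  51.  90.  23.  86. -70.]
-30 (array([ 0.09039505, -1.12097358,  0.18525827]), array([-19.78318975,   0.347893  ,  -0.03797698]))
t3.82 shift cm [ 0.09 -1.37  0.29] turn [-24.8   0.4  -0. ] pos [ 0.4869 -0.1436  0.0945] w0.152 F [-4.2 -6.1  2.5] q [-37.  51.  90.  23.  86. -70.]
-25 (array([ 0.09057147, -1.37121762,  0.2878048 ]), array([-2.47831741e+01,  3.50210035e-01, -2.28306033e-02]))
```

View pics/w4.png

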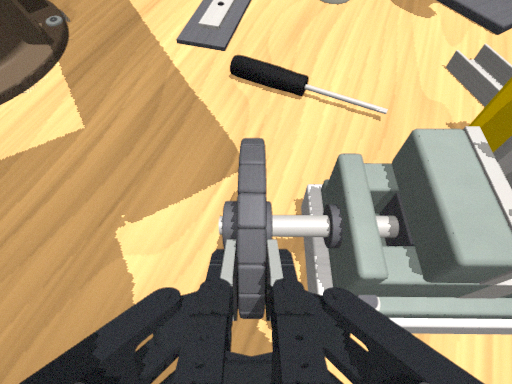

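Emit:
play_rows:
  rows:
    - [0.5,0,-0.27,0.01,-5,0,0]
    - [0.5,0,-0.54,0.05,-10,0,0]
    - [0.5,0,-0.8,0.11,-15,0,0]
    - [0.5,0,-1.06,0.19,-20,0,0]
    - [0.5,0,-1.31,0.29,-25,0,0]

```text
time: 4.23
position: [0.4831, -0.1341, 0.1031]
ee_rot: [0.959, 0.189, -0.043, -0.208]
ft_force: [-5.7, -4.4, -6.0]
width: 0.152
```

```bash
python3 - <<'E'
from h import *
go(*wp(-25,.031))
E
```

```text
t4.23 shift cm [ 0.09 -0.08  0.03] turn [0.5 0.3 0.1] pos [ 0.4831 -0.1341  0.1031] w0.152 F [-5.7 -4.4 -6. ] q [-30.  36. 104.  17.  61. -63.]
```

Emit:
play_rows:
  rows:
    - [0.5,0,-0.27,0.01,-5,0,0]
    - [0.5,0,-0.54,0.05,-10,0,0]
    - [0.5,0,-0.8,0.11,-15,0,0]
    - [0.5,0,-1.06,0.19,-20,0,0]
    - [0.5,0,-1.31,0.29,-25,0,0]

```text
time: 4.65
position: [0.4783, -0.1216, 0.107]
ee_rot: [0.981, 0.194, -0.001, 0.004]
ft_force: [-21.0, -16.4, 13.6]
width: 0.148
```

Emit:
play_rows:
  rows:
    - [0.5,0,-0.27,0.01,-5,0,0]
    - [0.5,0,-0.54,0.05,-10,0,0]
    - [0.5,0,-0.8,0.11,-15,0,0]
    - [0.5,0,-1.06,0.19,-20,0,0]
    - [0.5,0,-1.31,0.29,-25,0,0]

```text
time: 5.07
position: [0.4748, -0.1136, 0.1058]
ee_rot: [0.968, 0.189, 0.026, 0.165]
ft_force: [-9.6, 16.5, 71.6]
width: 0.151
```

```bash
python3 - <<'E'
from h import *
go(*wp(25,.031))
im=bot.snapshot('wrist'); cv2.imwrite('pics/w5.png',np.clip(im*1.5,0,255).astype('uint8'))
im=bot.snapshot('side'); crop(im,180,120,380,270,4,'pics/s5.png')
E
```

```text
t5.07 shift cm [ 0.07 -0.55  0.09] turn [-5.8  0.7  0.1] pos [ 0.4748 -0.1136  0.1058] w0.151 F [-9.6 16.5 71.6] q [ -4.  24. 127. -42.  27.  11.]
```

View pics/w5.png

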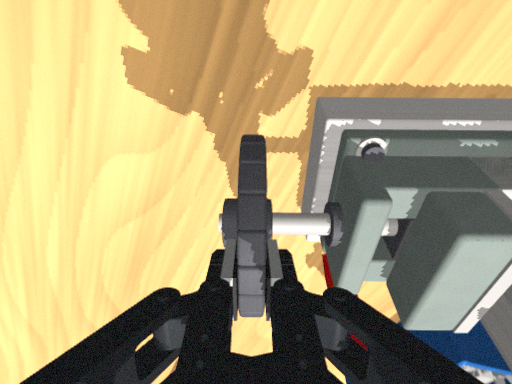

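View pics/s5.png

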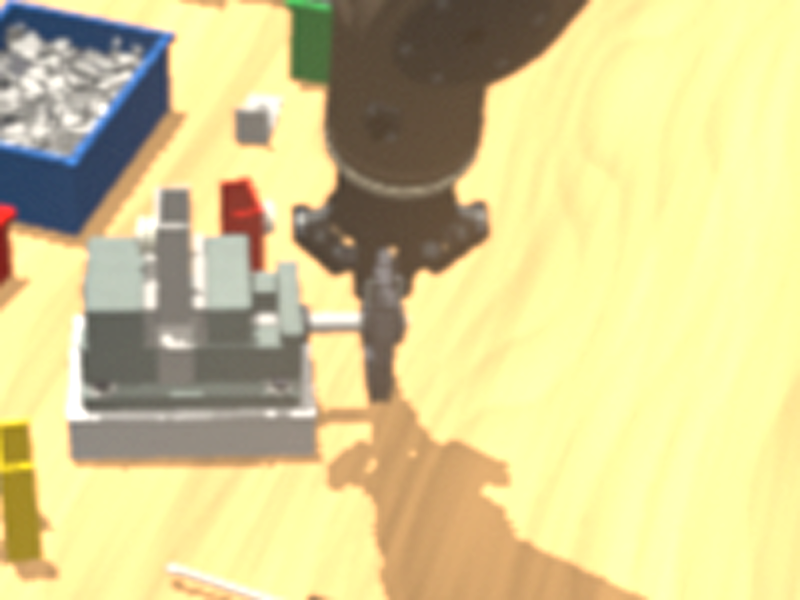

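Emit:
play_rows:
  rows:
    - [0.5,0,0,0,0,0,0]
    - [0.5,0,0,0,0,0,0]

```text
time: 5.33
position: [0.4747, -0.1133, 0.1057]
ee_rot: [0.968, 0.19, 0.025, 0.164]
ft_force: [-6.4, 23.9, 71.2]
width: 0.15
```

```bash
python3 - <<'E'
from h import *
go(*wp(25,.031)); go(*wp(20,.031))
E
```

```text
t5.33 shift cm [ 0.08 -0.52  0.1 ] turn [-5.9  0.7  0.2] pos [ 0.4747 -0.1133  0.1057] w0.150 F [-6.4 23.9 71.2] q [ -4.  24. 127. -41.  27.  11.]
t5.33 shift cm [ 0.08 -0.25  0.08] turn [-0.9  0.7  0.1] pos [ 0.4747 -0.1133  0.1057] w0.150 F [-6.4 23.9 71.2] q [ -4.  24. 127. -41.  27.  11.]
```

Emit:
play_rows:
  rows:
    - [0.5,0,0,-0.1,0,0,0]
    - [0.5,0,0,-0.1,0,0,0]

```text
time: 5.5
position: [0.4746, -0.1132, 0.1058]
ee_rot: [0.968, 0.19, 0.025, 0.163]
ft_force: [1.5, 16.0, 44.3]
width: 0.149
```

```bash
python3 - <<'E'
from h import *
go(*wp(25,.031)); go(*wp(20,.031)); print(bot.get_obs()['ft_torque'])
E
```

```text
t5.50 shift cm [ 0.08 -0.51  0.11] turn [-6.   0.8  0.1] pos [ 0.4746 -0.1132  0.1058] w0.149 F [ 1.5 16.  44.3] q [ -4.  24. 127. -41.  27.  10.]
t5.50 shift cm [ 0.08 -0.24  0.09] turn [-1.   0.8  0.1] pos [ 0.4746 -0.1132  0.1058] w0.149 F [ 1.5 16.  44.3] q [ -4.  24. 127. -41.  27.  10.]
[ 0.58443486 -1.20424701  0.30569938]
```

Emit:
play_rows:
  rows:
    - [0.5,0,-0.1,-0.15,0,0,0]
    - [0.5,0,-0.3,-0.15,-3,0,0]
    - [0.5,0,-0.5,-0.13,-6,0,0]
    - [0.5,0,-0.5,-0.13,-6,0,0]

```text
time: 5.83
position: [0.4726, -0.1084, 0.1045]
ee_rot: [0.958, 0.188, 0.035, 0.215]
ft_force: [18.9, -8.6, 11.9]
width: 0.15
```

```bash
python3 - <<'E'
from h import *
go(*wp(25,.031)); go(*wp(20,.031)); print(bot.get_obs()['ft_torque'])
E
```

```text
t5.83 shift cm [0.09 0.01 0.15] turn [0.2 0.8 0.2] pos [ 0.4726 -0.1084  0.1045] w0.150 F [18.9 -8.6 11.9] q [  1.  25. 129. -57.  29.  31.]
t5.83 shift cm [0.09 0.28 0.17] turn [5.2 0.8 0.1] pos [ 0.4726 -0.1084  0.1045] w0.150 F [18.9 -8.6 11.9] q [  1.  25. 129. -57.  29.  31.]
[-2.58058385 -3.08122274  0.61815345]
```

Emit:
play_rows:
  rows:
    - [0.5,0,-0.17,0.01,-3,0,0]
    - [0.5,0,-0.33,0.02,-6,0,0]
    - [0.5,0,-0.5,0.04,-9,0,0]
    - [0.5,0,-0.67,0.07,-12,0,0]
    - [0.5,0,-0.67,0.07,-12,0,0]

```text
time: 6.25
position: [0.4701, -0.1023, 0.1007]
ee_rot: [0.93, 0.185, 0.054, 0.314]
ft_force: [13.1, 5.7, 22.2]
width: 0.152
```

```bash
python3 - <<'E'
from h import *
go(*wp(37,.032)); print(bot.get_obs()['ft_torque'])
E
```

```text
t6.25 shift cm [0.08 0.09 0.08] turn [0.2 0.7 0.5] pos [ 0.4701 -0.1023  0.1007] w0.152 F [13.1  5.7 22.2] q [ 11.  31. 132. -77.  38.  60.]
[-1.54252936 -2.91273462  0.86953894]
```

Emit:
play_rows:
  rows:
    - [4.0,0,0,0,0,0,0]
    - [4.0,0,0,0,0,0,0]
    - [4.0,0,0,0,0,0,0]
    - [4.0,0,0,-3,0,0,0]
    - [4.0,0,0,-6,0,0,0]

```text
time: 6.67
position: [0.4519, -0.0703, 0.1467]
ee_rot: [0.931, 0.184, 0.048, 0.312]
ft_force: [0.1, -0.2, 1.3]
width: 0.467
```

Emit:
play_rows:
  rows:
    - [4.0,0,0,-2,3,0,0]
    - [4.0,0,0.5,-4,6,0,0]
    - [4.0,0,0.5,-5,6,0,0]

```text
time: 6.92
position: [0.4455, -0.0448, 0.1928]
ee_rot: [0.946, 0.186, 0.042, 0.261]
ft_force: [1.0, -0.0, 0.9]
width: 0.471
```

```bash
python3 - <<'E'
from h import *
go(*wp(0,.16)); go(*wp(-55,.16))
o=bot.get_obs();im=bot.snapshot('wrist'); cv2.imwrite('pics/w6.png',np.clip(im*1.5,0,255).astype('uint8'))
im=bot.snapshot('side'); crop(im,180,120,380,270,4,'pics/s6.png')
E
```

```text
t6.92 shift cm [0.14 9.29 0.59] turn [30.6  1.1  0.1] pos [ 0.4455 -0.0448  0.1928] w0.471 F [ 1.  -0.   0.9] q [ 15.  16. 128. -47.  44.  30.]
t6.92 shift cm [ 0.31 17.09 13.14] turn [85.6  1.1 -0.5] pos [ 0.4455 -0.0448  0.1928] w0.471 F [ 1.  -0.   0.9] q [ 15.  16. 128. -47.  44.  30.]
```

View pics/w6.png

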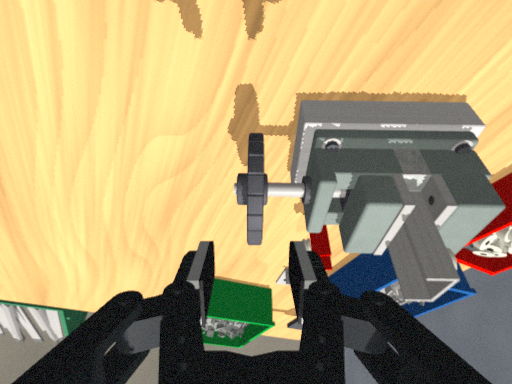

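View pics/s6.png

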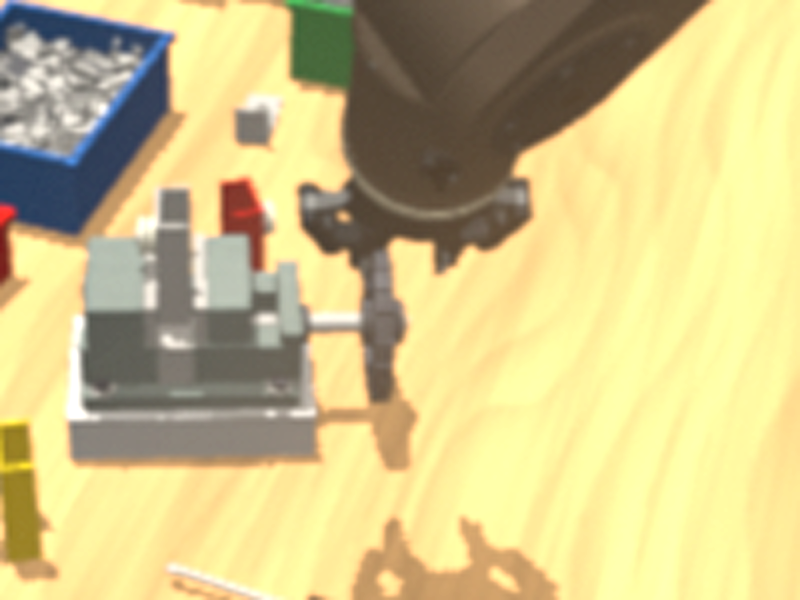

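Emit:
play_rows:
  rows:
    - [4.0,0,1.8,0.2,6,0,0]
    - [4.0,0,3.6,0.4,12,0,0]
    - [4.0,0,5.4,0.5,18,0,0]
    - [4.0,0,7.2,0.6,24,0,0]
    - [4.0,0.1,9.3,0.6,30,0,0]

```text
time: 7.43
position: [0.4687, -0.1111, 0.2224]
ee_rot: [0.977, 0.187, -0.004, 0.101]
ft_force: [0.5, 0.1, -0.4]
width: 0.467
```

Emit:
play_rows:
  rows:
    - [4.0,0,1.7,0.1,6,0,0]
    - [4.0,0,3.3,0.4,12,0,0]
    - [4.0,0,5,0.8,18,0,0]
    - [4.0,0,6.5,1.4,24,0,0]
    - [4.0,0,8,2.1,30,0,0]

```text
time: 7.85
position: [0.4989, -0.1892, 0.2179]
ee_rot: [0.97, 0.178, -0.052, -0.156]
ft_force: [1.7, -0.1, -1.0]
width: 0.472
```

```bash
python3 - <<'E'
from h import *
go(*wp(-55,.16)); go(*wp(-55,.09))
E
```

```text
t7.85 shift cm [1.04 7.32 2.87] turn [36.2  1.5 -2.4] pos [ 0.4989 -0.1892  0.2179] w0.472 F [ 1.7 -0.1 -1. ] q [-31.  28.  96.  10.  73. -56.]
t7.85 shift cm [1.13 3.18 8.52] turn [36.2  1.5 -2.4] pos [ 0.4989 -0.1892  0.2179] w0.472 F [ 1.7 -0.1 -1. ] q [-31.  28.  96.  10.  73. -56.]
```

Emit:
play_rows:
  rows:
    - [4.0,0.3,1.5,0.6,7,0.3,-0.5]
    - [4.0,0.6,3,1.2,14,0.6,-1]
    - [4.0,0.8,4.5,1.8,21,0.9,-1.5]
    - [4.0,1,6,2.4,28,1.2,-2]
    - [4.0,1,7.3,2.9,36,1.5,-2.4]

```text
time: 8.27
position: [0.5276, -0.2418, 0.1654]
ee_rot: [0.874, 0.171, -0.09, -0.446]
ft_force: [0.8, 0.5, -0.2]
width: 0.465
```

Emit:
play_rows:
  rows:
    - [4.0,0,0,0,0,0,0]
    - [4.0,0,0,0,0,0,0]

```text
time: 8.43
position: [0.5263, -0.2406, 0.1612]
ee_rot: [0.874, 0.17, -0.092, -0.446]
ft_force: [1.2, 0.6, 0.4]
width: 0.47
```

```bash
python3 - <<'E'
from h import *
go(*wp(-55,.16)); go(*wp(-55,.09))
E
```

```text
t8.43 shift cm [ 0.11 -0.32 -0.51] turn [ 0.8  0.4 -0.4] pos [ 0.5263 -0.2406  0.1612] w0.470 F [1.2 0.6 0.4] q [-41.  54.  72.  22. 104. -68.]
t8.43 shift cm [ 0.15 -0.42  6.49] turn [ 0.8  0.4 -0.4] pos [ 0.5263 -0.2406  0.1612] w0.470 F [1.2 0.6 0.4] q [-41.  54.  72.  22. 104. -68.]
```

Emit:
play_rows:
  rows:
    - [4.0,0.1,-0.2,3,0.5,0.3,0]
    - [4.0,0.1,-0.4,6,0.8,0.4,0]
    - [4.0,0.1,-0.5,9,0.8,0.4,0]
    - [4.0,0.1,-0.5,11,0.8,0.4,0]
    - [4.0,0.1,-0.5,11.5,0.8,0.4,0]

```text
time: 8.85
position: [0.4915, -0.1486, 0.1044]
ee_rot: [0.873, 0.172, -0.088, -0.449]
ft_force: [0.7, -0.1, 0.3]
width: 0.472
```

Emit:
play_rows:
  rows:
    - [4.0,0,0,0,0,0,0]
    - [4.0,0,0,0,0,0,0]

```text
time: 9.02
position: [0.4942, -0.152, 0.1055]
ee_rot: [0.873, 0.172, -0.085, -0.448]
ft_force: [0.3, -0.3, 0.3]
width: 0.471
```

```bash
python3 - <<'E'
from h import *
go(*wp(-55,.0315))
E
```

```text
t9.02 shift cm [-0.27  0.49  1.45] turn [ 0.7 -0.2  0.2] pos [ 0.4942 -0.152   0.1055] w0.471 F [ 0.3 -0.3  0.3] q [-38.  53.  86.  24.  91. -71.]
```

Emit:
play_rows:
  rows:
    - [4.0,-0.3,0.4,1.4,0.5,0,0]
    - [4.0,-0.3,0.4,1.4,0.5,0,0]
    - [4.0,-0.3,0.4,1.4,0.5,0,0]

```text
time: 9.27
position: [0.4874, -0.1445, 0.0925]
ee_rot: [0.87, 0.171, -0.086, -0.454]
ft_force: [0.2, 0.3, 0.5]
width: 0.472
```

```bash
python3 - <<'E'
from h import *
go(*wp(-55,.0315))
E
```

```text
t9.27 shift cm [ 0.08 -0.01 -0.08] turn [ 0.  -0.3  0.2] pos [ 0.4874 -0.1445  0.0925] w0.472 F [0.2 0.3 0.5] q [-38.  54.  87.  24.  90. -72.]
```

Emit:
play_rows:
  rows:
    - [0.5,0,0,0,0,0,0]
    - [0.5,0,0,0,0,0,0]
    - [0.5,0,0,0,0,0,0]
    - [0.5,0,0,0,0,0,0]
    - [0.5,0,0,0,0,0,0]

```text
time: 9.68
position: [0.4876, -0.145, 0.0929]
ee_rot: [0.871, 0.171, -0.086, -0.453]
ft_force: [-1.4, -5.7, 3.3]
width: 0.148
```

Emit:
play_rows:
  rows:
    - [0.5,0,0,0,0,0,0]
    - [0.5,0,-0.27,0.01,-5,0,0]
    - [0.5,0,-0.54,0.05,-10,0,0]
    - [0.5,0,-0.8,0.11,-15,0,0]
    - [0.5,0,-1.06,0.19,-20,0,0]

```text
time: 10.1
position: [0.4849, -0.1382, 0.1003]
ee_rot: [0.937, 0.184, -0.054, -0.293]
ft_force: [-2.0, 2.9, -12.2]
width: 0.152
```

Emit:
play_rows:
  rows:
    - [0.5,0,-0.27,0.01,-5,0,0]
    - [0.5,0,-0.54,0.05,-10,0,0]
    - [0.5,0,-0.8,0.11,-15,0,0]
    - [0.5,0,-1.06,0.19,-20,0,0]

```text
time: 10.43
position: [0.4814, -0.1291, 0.1057]
ee_rot: [0.973, 0.191, -0.021, -0.126]
ft_force: [-6.3, -3.1, -8.4]
width: 0.152
```

```bash
python3 - <<'E'
from h import *
go(*wp(-15,.0315))
E
```

```text
t10.43 shift cm [ 0.05 -0.04  0.04] turn [ 0.3 -0.4  0. ] pos [ 0.4814 -0.1291  0.1057] w0.152 F [-6.3 -3.1 -8.4] q [-26.  31. 111.  13.  50. -58.]
```

Emit:
play_rows:
  rows:
    - [0.5,0,-0.14,0,-2.5,0,0]
    - [0.5,0,-0.27,0,-5,0,0]
    - [0.5,0,-0.41,0.01,-7.5,0,0]
    - [0.5,0,-0.55,0.03,-10,0,0]
    - [0.5,0,-0.68,0.05,-12.5,0,0]

```text
time: 10.85
position: [0.4789, -0.1227, 0.1071]
ee_rot: [0.981, 0.192, -0.0, -0.02]
ft_force: [-8.2, -8.4, 11.4]
width: 0.149
```

Emit:
play_rows:
  rows:
    - [0.5,0,-0.14,0,-2.5,0,0]
    - [0.5,0,-0.27,0,-5,0,0]
    - [0.5,0,-0.41,0,-7.5,0,0]
    - [0.5,0,-0.55,0.01,-10,0,0]
    - [0.5,0,-0.68,0.03,-12.5,0,0]

```text
time: 11.27
position: [0.4762, -0.1161, 0.1071]
ee_rot: [0.978, 0.191, 0.02, 0.086]
ft_force: [-9.0, -7.3, 12.7]
width: 0.15
```

```bash
python3 - <<'E'
from h import *
go(*wp(10,.0315))
E
```

```text
t11.27 shift cm [ 0.04 -0.03  0.11] turn [ 0.2 -0.4 -0.2] pos [ 0.4762 -0.1161  0.1071] w0.150 F [-9.  -7.3 12.7] q [-11.  24. 124. -18.  28. -17.]
```

Good, forces low. Continue the stroke.

Emit:
play_rows:
  rows:
    - [0.5,0,-0.14,0,-2.5,0,0]
    - [0.5,0,-0.27,0,-5,0,0]
    - [0.5,0,-0.41,0,-7.5,0,0]
    - [0.5,0,-0.55,0.01,-10,0,0]
    - [0.5,0,-0.68,0.03,-12.5,0,0]

```text
time: 11.68
position: [0.4738, -0.11, 0.1057]
ee_rot: [0.962, 0.187, 0.041, 0.193]
ft_force: [-10.7, -2.0, 12.8]
width: 0.152
```

Emit:
play_rows:
  rows:
    - [0.5,0,-0.14,0,-2.5,0,0]
    - [0.5,0,-0.27,0,-5,0,0]
    - [0.5,0,-0.41,0,-7.5,0,0]
    - [0.5,0,-0.55,0.01,-10,0,0]
    - [0.5,0,-0.68,0.03,-12.5,0,0]

```text
time: 12.1
position: [0.4714, -0.104, 0.1028]
ee_rot: [0.936, 0.182, 0.062, 0.296]
ft_force: [-9.7, 1.3, 11.3]
width: 0.146
```

```bash
python3 - <<'E'
from h import *
go(*wp(35,.0315))
E
```

```text
t12.10 shift cm [ 0.03 -0.09  0.18] turn [ 0.2 -0.3 -0.3] pos [ 0.4714 -0.104   0.1028] w0.146 F [-9.7  1.3 11.3] q [  9.  29. 133. -77.  35.  59.]
```

Emit:
play_rows:
  rows:
    - [4.0,0,0,0,0,0,0]
    - [4.0,0,0,0,0,0,0]
    - [4.0,0,0,0,0,0,0]
    - [4.0,0,0,-3,0,0,0]
    - [4.0,0,0,-7,0,0,0]

```text
time: 12.52
position: [0.4546, -0.0674, 0.158]
ee_rot: [0.937, 0.181, 0.058, 0.294]
ft_force: [0.4, -1.0, 0.4]
width: 0.468
```

Emit:
play_rows:
  rows:
    - [4.0,0,1,-3,6,0,0]
    - [4.0,0,2,-6,12,0,0]
    - [4.0,0,4,-9,18,0,0]
    - [4.0,0,6,-11,24,0,0]
    - [4.0,0,6,-12,30,0,0]

```text
time: 12.93
position: [0.4474, -0.0563, 0.2617]
ee_rot: [0.972, 0.183, 0.023, 0.149]
ft_force: [-0.1, -1.5, -0.4]
width: 0.471
```

```bash
cat >> h.py <<'E'
def tp(p,ang,tilt):
    # tool x at world angle ang, tool z tilted from down toward tool-y direction by tilt
    Rd=R.from_matrix(down(ang))*R.from_rotvec([-tilt,0,0],degrees=True)
    return np.array(p),Rd.as_matrix()
E
python3 - <<'E'
from h import *
p,r=tp(C-.04*XV+.17*ZV,112.2,25); print(r.round(2)); go(p,r)
E
```

```text
[[-0.38  0.84  0.39]
 [ 0.93  0.34  0.16]
 [-0.    0.42 -0.91]]
t12.93 shift cm [-3.41  6.38  3.77] turn [ -6.4  33.2 -84.8] pos [ 0.4474 -0.0563  0.2617] w0.471 F [-0.1 -1.5 -0.4] q [  2.   7. 120. -22.  50.  -5.]
```

Emit:
play_rows:
  rows:
    - [4.0,0,1,0,-0.5,2,-6]
    - [4.0,0,2,0,-1,5,-12]
    - [4.0,-1,3,0,-1.5,7,-18]
    - [4.0,-1,4,0,-2,9.6,-24]
    - [4.0,-1,5,0,-2.5,12,-30]

```text
time: 13.35
position: [0.4544, -0.1035, 0.2756]
ee_rot: [0.886, 0.43, 0.085, 0.153]
ft_force: [-0.3, -0.1, 0.2]
width: 0.466
```

Emit:
play_rows:
  rows:
    - [4.0,0,0,0,-0.5,2,-6]
    - [4.0,0,0,0,-1,5,-12]
    - [4.0,0,0,0,-1.5,7,-18]
    - [4.0,0,0,0,-2,9.6,-24]
    - [4.0,0,0,0,-2.5,12,-30]

```text
time: 13.77
position: [0.4542, -0.1029, 0.275]
ee_rot: [0.769, 0.609, 0.129, 0.145]
ft_force: [-1.0, 0.3, 0.2]
width: 0.467
```

```bash
python3 - <<'E'
from h import *
p,r=tp(C-.04*XV+.17*ZV,112.2,25); go(p,r)
E
```

```text
t13.77 shift cm [-3.58 -1.56  2.52] turn [ -2.2  13.  -32.7] pos [ 0.4542 -0.1029  0.275 ] w0.467 F [-1.   0.3  0.2] q [ -19.   -1.  128.    7.   31. -102.]
```

Emit:
play_rows:
  rows:
    - [4.0,-1,-0.5,0.5,-0.5,2.5,-6]
    - [4.0,-2,-1,1,-1,5,-12]
    - [4.0,-3,-1.5,1.5,-1.5,7,-18]
    - [4.0,-3.5,-1.5,2,-2,10,-24]
    - [4.0,-3.5,-1.5,2.5,-2.2,13,-32]

```text
time: 14.18
position: [0.4411, -0.1333, 0.248]
ee_rot: [0.656, 0.727, 0.158, 0.13]
ft_force: [0.1, 0.5, 0.2]
width: 0.468
```

Emit:
play_rows:
  rows:
    - [4.0,0,0,0,0,0,0]
    - [4.0,0,0,0,0,0,0]

```text
time: 14.35
position: [0.441, -0.1333, 0.2475]
ee_rot: [0.659, 0.724, 0.157, 0.129]
ft_force: [-1.1, 0.0, -0.3]
width: 0.467
```

```bash
python3 - <<'E'
from h import *
p,r=tp(C-.04*XV+.17*ZV,112.2,25); go(p,r)
o=bot.get_obs(); im=bot.snapshot('wrist'); cv2.imwrite('pics/w7.png',np.clip(im*1.5,0,255).astype('uint8'))
print(proj('wrist',[C-.007*XV,C-.007*XV+.055*ZV,C-.007*XV-.055*ZV,C-.007*XV+.055*YV],o))
E
```

```text
t14.35 shift cm [-0.28 -0.07  0.24] turn [ -1.4   5.7 -15.6] pos [ 0.441  -0.1333  0.2475] w0.467 F [-1.1  0.  -0.3] q [ -33.    3.  130.   29.   33. -151.]
[[253.71868848 134.22870656]
 [255.36047964 166.68323371]
 [252.45461148 109.24074082]
 [306.16076892 120.12911416]]
```

View pics/w7.png

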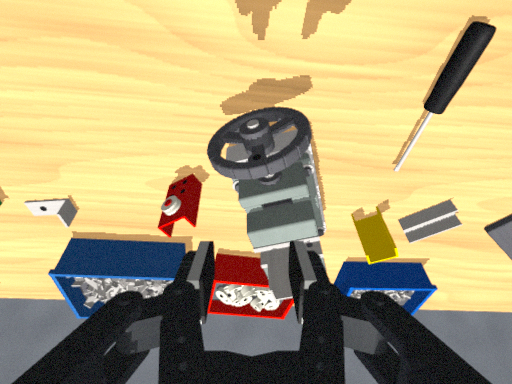

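```bash
python3 - <<'E'
from h import *
im=cv2.imread('pics/w7.png'); cv2.imwrite('pics/w7c.png',cv2.resize(im[95:195,200:325],None,fx=6,fy=6,interpolation=cv2.INTER_CUBIC))
E
```

```text
(no output)
```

View pics/w7c.png

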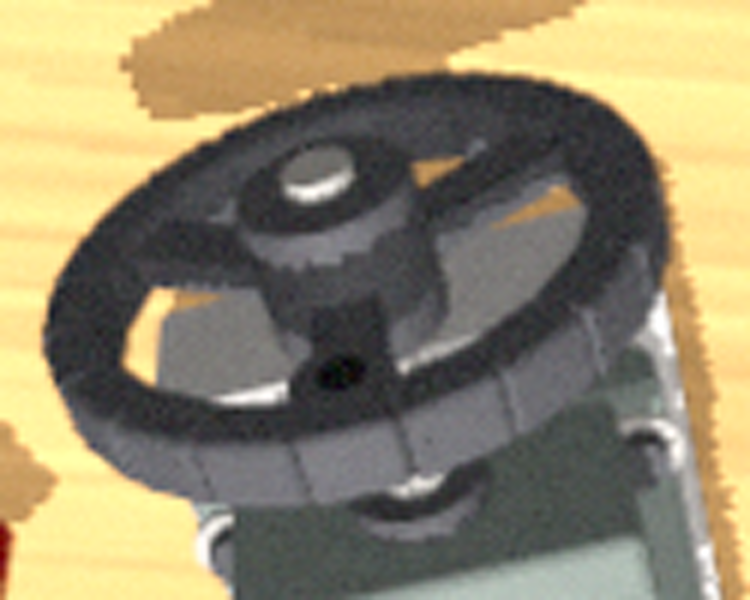

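```bash
python3 - <<'E'
from h import *
o=bot.get_obs()
for dx in(-.007,-.01):
  for uv in((257,157),):
    c,d=ray('wrist',uv,o); s=((C+dx*XV-c)@XV)/(d@XV); q=c+s*d-C; print(q@YV,q@ZV,np.arctan2(q@YV,q@ZV))
  # rim centre check: spoke ends at right (560,135), left (150,240) crop
  for uv in ((200+560/6,95+140/6),(200+150/6,95+240/6)):
    c,d=ray('wrist',uv,o); s=((C+dx*XV-c)@XV)/(d@XV); q=c+s*d-C; print(q@YV,q@ZV,np.degrees(np.arctan2(q@YV,q@ZV)))
E
```

```text
0.002605832144600181 0.04151471455635712 0.06268663948152899
0.04362972232185066 -0.009476633032041645 102.25462973327852
-0.03169789493636598 -0.013429748900013569 -112.96137859308959
0.003299721216768657 0.04576687924945129 0.07197391464414507
0.04356054134969385 -0.004275997345670898 95.60631705374712
-0.030365935061280082 -0.008155582783262769 -105.03354010732637
```

```bash
python3 - <<'E'
from h import *
go(*tp([.606,-.0733,.29],112.2,0))
E
```

```text
t14.40 shift cm [ 4.38 17.25  2.96] turn [ 23.4   2.2 -16.6] pos [ 0.441  -0.1327  0.2476] w0.469 F [-0.5  0.4 -0. ] q [ -33.    3.  130.   29.   33. -151.]
```

Emit:
play_rows:
  rows:
    - [8.5,1,3,-1,4,0,-3]
    - [8.5,2,7,-1,8,0.5,-6]
    - [8.5,3,10.5,0,13,1,-9]
    - [8.5,4,14,1,18,1.5,-13]
    - [8.5,4.4,17,2.5,23,2,-16.6]

```text
time: 14.82
position: [0.6048, -0.07, 0.2962]
ee_rot: [0.556, 0.831, -0.0, 0.006]
ft_force: [1.3, -0.5, 0.2]
width: 0.995
```

```bash
python3 - <<'E'
from h import *
go(*tp([.606,-.0733,.29],112.2,0))
E
```

```text
t14.82 shift cm [-0.35 -0.02  0.62] turn [0.4 0.6 0.3] pos [ 0.6048 -0.07    0.2962] w0.995 F [ 1.3 -0.5  0.2] q [  -9.   21.   93.   -0.   66. -122.]
```

Emit:
play_rows:
  rows:
    - [8.5,-0.3,0,0.6,0,0,0]
    - [8.5,-0.3,0,0.6,0,0,0]
    - [8.5,-0.3,0,0.6,0,0,0]

```text
time: 15.07
position: [0.6027, -0.0736, 0.2861]
ee_rot: [0.556, 0.831, 0.001, 0.004]
ft_force: [-0.4, 0.6, 0.3]
width: 0.997
```

```bash
python3 - <<'E'
from h import *
go(*tp([.606,-.0733,.29],112.2,0))
o=bot.get_obs(); np.savez('pics/w8.npz',ee_rot=o['ee_rot'],position=o['position'])
im=bot.snapshot('wrist'); im2=np.clip(im*1.5,0,255).astype('uint8'); cv2.imwrite('pics/w8.png',im2)
print(o['position'],R.from_quat(o['ee_rot']).as_matrix().round(3))
cv2.imwrite('pics/w8c.png',cv2.resize(im2[120:290,150:350],None,fx=4,fy=4,interpolation=cv2.INTER_CUBIC))
E
```

```text
t15.07 shift cm [-0.1   0.32 -0.39] turn [0.3 0.3 0.2] pos [ 0.6027 -0.0736  0.2861] w0.997 F [-0.4  0.6  0.3] q [ -10.   21.   94.   -0.   65. -122.]
[ 0.60266411 -0.07363917  0.28605508] [[-0.381  0.924  0.007]
 [ 0.924  0.381 -0.003]
 [-0.005  0.005 -1.   ]]
```

View pics/w8.png

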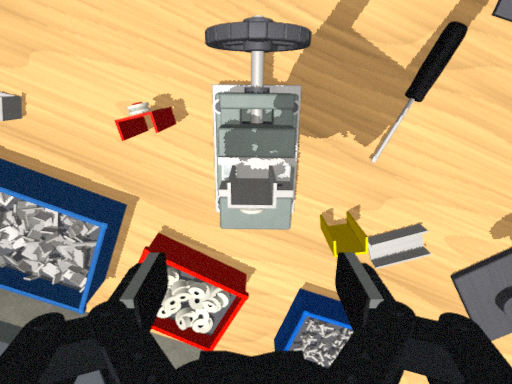

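View pics/w8c.png

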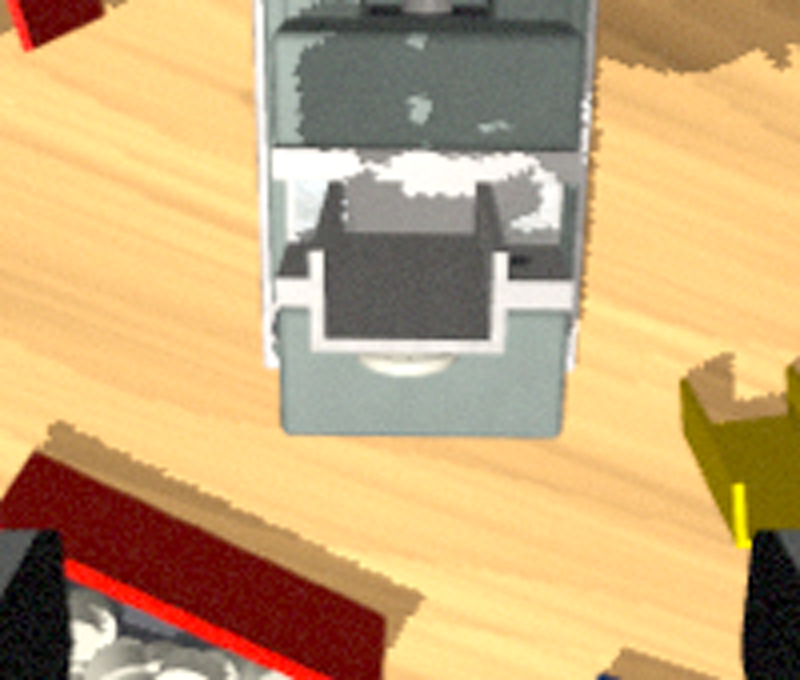

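```bash
python3 - <<'E'
from h import *
o=np.load('pics/w8.npz'); P=lambda x,y:(150+x/4,120+y/4)
c=np.array([plane('wrist',P(*p),.175,o) for p in [(310,250),(508,250),(505,353),(312,353)]]); print(c.round(4)); print(c.mean(0))
print([np.linalg.norm(c[i]-c[i-1]) for i in range(4)])
for i,j in((0,1),(3,2)): print(np.degrees(np.arctan2(*(c[j]-c[i])[[1,0]])))
cc=c.mean(0)-.002*XV; cc[2]=.134; go(*tp(cc,112.2,0))
cc[2]=.19; go(*tp(cc,112.2,0))
E
```

```text
[[ 0.6064 -0.0953  0.175 ]
 [ 0.5896 -0.0547  0.175 ]
 [ 0.6124 -0.0453  0.175 ]
 [ 0.6294 -0.086   0.175 ]]
[ 0.60944122 -0.07032649  0.175     ]
[np.float64(0.024723306303676616), np.float64(0.043946222018722225), np.float64(0.024697984930208715), np.float64(0.04416730815628072)]
112.53684586222566
112.56818840586281
t15.12 shift cm [ 0.15  0.54 15.28] turn [0.4 0.3 0.2] pos [ 0.602  -0.0741  0.2868] w0.992 F [-0.5  0.1  0.4] q [ -10.   21.   94.   -0.   65. -122.]
t15.12 shift cm [0.12 0.57 9.68] turn [0.4 0.3 0.2] pos [ 0.602  -0.0741  0.2868] w0.992 F [-0.5  0.1  0.4] q [ -10.   21.   94.   -0.   65. -122.]
```

Emit:
play_rows:
  rows:
    - [8.5,0.1,0.5,3,0.4,0.3,0.2]
    - [8.5,0.1,0.5,6,0.4,0.3,0.2]
    - [8.5,0.1,0.5,9,0.4,0.3,0.2]
    - [8.5,0.1,0.5,9.7,0.4,0.3,0.2]
    - [8.5,0.1,0.5,9.7,0.4,0.3,0.2]

```text
time: 15.53
position: [0.6057, -0.0721, 0.1892]
ee_rot: [0.558, 0.83, -0.001, -0.001]
ft_force: [-0.7, -0.1, 0.5]
width: 0.992
```

```bash
python3 - <<'E'
from h import *
cc=np.array([.6094-.0018,-.0703-.0007,.134]); go(*tp(cc,112.4,0))
E
```

```text
t15.53 shift cm [0.03 0.23 5.52] turn [-0.1 -0.1 -0.2] pos [ 0.6057 -0.0721  0.1892] w0.992 F [-0.7 -0.1  0.5] q [ -10.   27.   99.   -0.   54. -122.]
```

Emit:
play_rows:
  rows:
    - [8.5,0,0.2,1.5,0,0,0]
    - [8.5,0,0.2,3,0,0,0]
    - [8.5,0,0.2,4.5,0,0,0]
    - [8.5,0,0.2,5.5,0,0,0]
    - [8.5,0,0.2,5.5,0,0,0]

```text
time: 15.95
position: [0.6091, -0.0713, 0.135]
ee_rot: [0.557, 0.83, -0.0, -0.0]
ft_force: [-0.7, -0.1, -0.5]
width: 0.99
```

Emit:
play_rows:
  rows:
    - [8.5,0,0,0,0,0,0]
    - [8.5,0,0,0,0,0,0]

```text
time: 16.12
position: [0.6103, -0.0714, 0.1363]
ee_rot: [0.557, 0.83, 0.0, 0.001]
ft_force: [0.2, 0.0, 1.1]
width: 0.995
```

```bash
python3 - <<'E'
from h import *
cc=np.array([.6094-.0018,-.0703-.0007,.134]); go(*tp(cc,112.4,0))
im=bot.snapshot('wrist'); cv2.imwrite('pics/w9.png',np.clip(im*1.5,0,255).astype('uint8'))
E
```

```text
t16.12 shift cm [ 0.14 -0.24  0.23] turn [ 0.1  0.  -0.1] pos [ 0.6103 -0.0714  0.1363] w0.995 F [0.2 0.  1.1] q [  -9.   31.  101.   -0.   48. -122.]
```

View pics/w9.png

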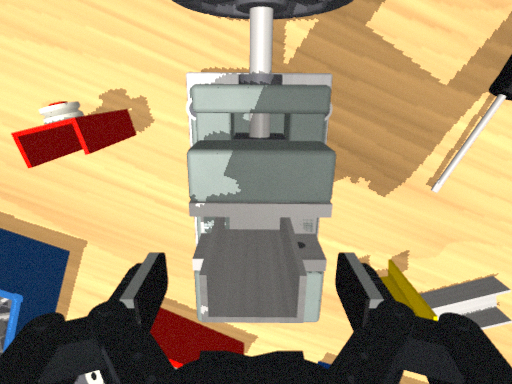

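Emit:
play_rows:
  rows:
    - [8.5,0.15,-0.25,0.2,0,0,0]
    - [8.5,0.15,-0.25,0.2,0,0,0]
    - [4.0,0.15,-0.25,0.2,0,0,0]
    - [3.5,0.15,-0.25,0.2,0,0,0]
    - [3.5,0.15,-0.25,0.2,0,0,0]

```text
time: 16.58
position: [0.6068, -0.0707, 0.1328]
ee_rot: [0.557, 0.831, -0.0, -0.0]
ft_force: [-0.6, -0.5, -0.1]
width: 0.598
```

Emit:
play_rows:
  rows:
    - [3.5,0,0,0,0,0,0]
    - [3.5,0,0,0,0,0,0]
    - [3.5,0,0,0,0,0,0]

```text
time: 16.83
position: [0.6067, -0.0708, 0.1329]
ee_rot: [0.557, 0.831, -0.0, -0.0]
ft_force: [-1.8, -0.2, 6.0]
width: 0.511
```

```bash
python3 - <<'E'
from h import *
cc=np.array([.6094-.0018,-.0703-.0007,.134]); go(*tp(cc,112.4,0))
im=bot.snapshot('wrist'); cv2.imwrite('pics/w10.png',np.clip(im*1.5,0,255).astype('uint8'))
E
```

```text
t16.83 shift cm [-0.06  0.07 -0.11] turn [-0.  -0.  -0.1] pos [ 0.6067 -0.0708  0.1329] w0.511 F [-1.8 -0.2  6. ] q [  -9.   31.  102.   -0.   47. -122.]
```

View pics/w10.png

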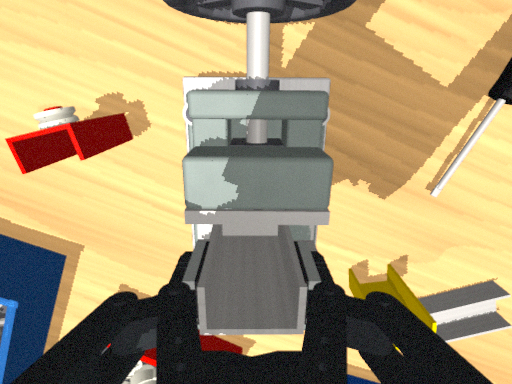

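Emit:
play_rows:
  rows:
    - [3.5,0,0,-0.5,0,0,0]
    - [3.5,0,0,-1.5,0,0,0]
    - [3.5,0,0,-3,0,0,0]
    - [3.5,0,0,-4.5,0,0,0]
    - [3.5,0,0,-6,0,0,0]

```text
time: 17.3
position: [0.6067, -0.0707, 0.194]
ee_rot: [0.557, 0.831, -0.0, -0.0]
ft_force: [0.8, -0.2, -2.0]
width: 0.511
```

Emit:
play_rows:
  rows:
    - [3.5,0,0,-2,0,0,0]
    - [3.5,0,0,-4,0,0,0]
    - [3.5,0,0,-6,0,0,0]
    - [3.5,0,0,-6,0,0,0]
    - [3.5,0,0,-6,0,0,0]

```text
time: 17.72
position: [0.6074, -0.0708, 0.2542]
ee_rot: [0.557, 0.831, 0.0, 0.001]
ft_force: [-0.3, -0.4, -2.0]
width: 0.509
```

```bash
python3 - <<'E'
from h import *
o=bot.get_obs(); np.savez('pics/w11.npz',ee_rot=o['ee_rot'],position=o['position'])
go(*tp([.6067,-.0708,.1329],112.4,0))
im=bot.snapshot('wrist'); cv2.imwrite('pics/w11.png',np.clip(im*1.5,0,255).astype('uint8'))
im=bot.snapshot('side'); cv2.imwrite('pics/s11.png',im); im=bot.snapshot('top'); cv2.imwrite('pics/t11.png',im)
E
```

```text
t17.72 shift cm [ 0.04 -0.08 12.13] turn [ 0.1  0.1 -0.1] pos [ 0.6074 -0.0708  0.2542] w0.509 F [-0.3 -0.4 -2. ] q [  -9.   23.   95.   -0.   61. -122.]
```

View pics/w11.png

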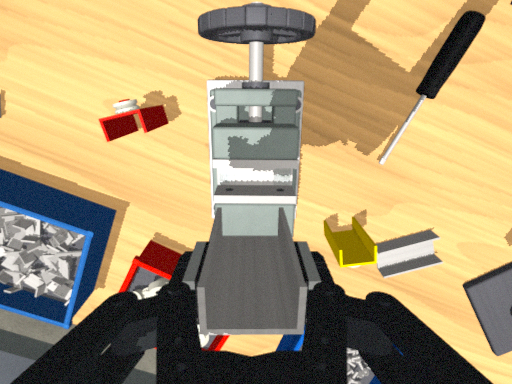

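View pics/s11.png

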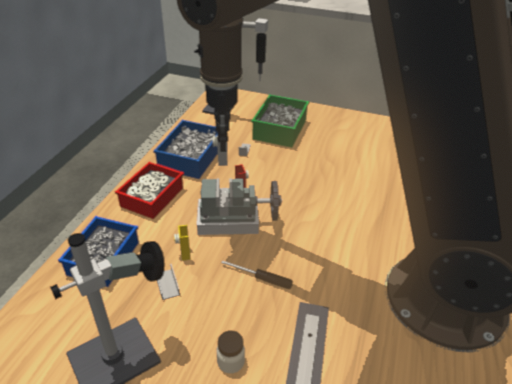

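View pics/t11.png

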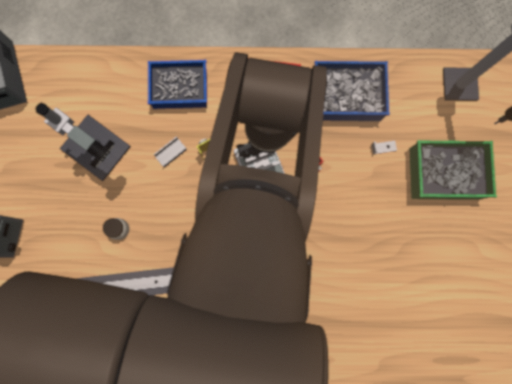

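```bash
python3 - <<'E'
from h import *
s=cv2.imread('pics/side0.png');t=cv2.imread('pics/top0.png')
crop(s,50,220,190,384,4.5,'pics/scam.png'); crop(t,25,90,145,190,6,'pics/tcam.png')
E
```

```text
(no output)
```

View pics/scam.png

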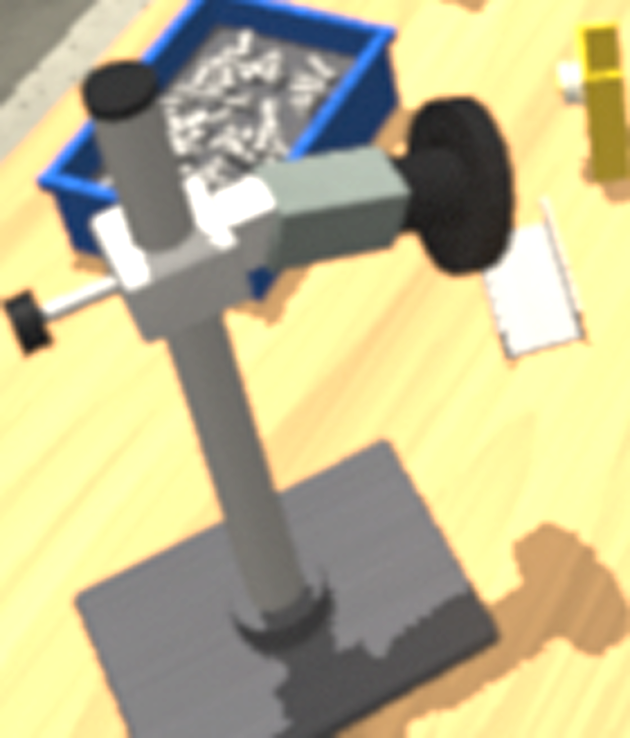

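View pics/tcam.png

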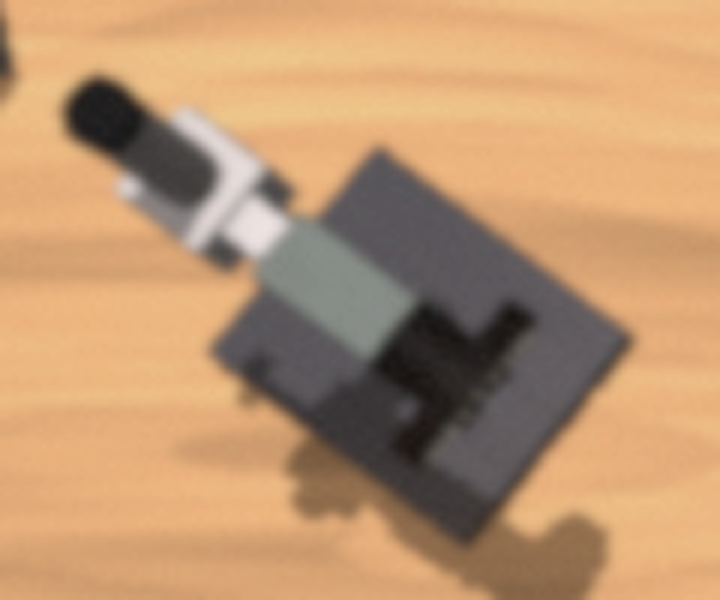

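```bash
python3 - <<'E'
from h import *
T=lambda x,y:(25+x/6,90+y/6); S=lambda x,y:(50+x/4.5,220+y/4.5)
ft=np.array([plane('top',T(*p),.012) for p in [(380,148),(632,342),(468,545),(213,350)]]); print('foot',ft.round(3).tolist(),ft.mean(0))
for i in range(4):
    d=ft[(i+1)%4]-ft[i]; print(np.linalg.norm(d),np.degrees(np.arctan2(d[1],d[0])))
print('coltop',tri([ray('top',T(102,114)),ray('side',S(120,90))]))
print('colfoot side',plane('side',S(285,605),.012))
F,e=tri([ray('top',T(475,392)),ray('side',S(477,186))]); print('lens',F,e)
a,b=plane('top',T(533,320),F[2]),plane('top',T(418,465),F[2]); d=b-a; print('ring diam',np.linalg.norm(d),np.degrees(np.arctan2(d[1],d[0]))-90)
E
```

```text
foot [[0.761, 0.436, 0.012], [0.666, 0.31, 0.012], [0.566, 0.383, 0.012], [0.66, 0.511, 0.012]] [0.66348173 0.40993368 0.012     ]
0.1586595972340739 -126.97130609345324
0.12379536526347124 143.59804265626065
0.15836193221412698 53.659575318205206
0.12554234851040916 -36.26964038210634
coltop (array([0.66538816, 0.41298416, 0.35952709]), [np.float64(2.544438880880259e-05), np.float64(2.5444388808669186e-05)])
colfoot side [0.66670159 0.409874   0.012     ]
lens [0.5912011  0.31357008 0.23297358] [np.float64(0.0013896189763171235), np.float64(0.0013896189763170066)]
ring diam 0.07321485955296353 54.36050182944112
```

```bash
cat >> h.py <<'E'
PSI=53.5; L=np.array([.589,.310,.2325]); ps=np.radians(PSI); c2,s2=np.cos(np.radians(20)),np.sin(np.radians(20))
CX=np.array([c2*np.cos(ps),c2*np.sin(ps),s2]); CY=np.array([-np.sin(ps),np.cos(ps),0]); CZ=np.cross(CX,CY)
FOC=L-.12*CX
def final(back=0.): return tp(FOC-.028*CX-.017*CZ-back*CX,PSI+90,20)
E
python3 - <<'E'
from h import *
p,r=final(); print(p,FOC,(r-np.stack([CY,CX,-CZ],1)).round(6).any())
go(p,r); p=final(.05); go(*p)
E
```

```text
[0.50973382 0.2028779  0.16590624] [0.52192593 0.2193546  0.19145758] False
t17.87 shift cm [28.96  1.48  8.62] turn [-19.6   5.4 -30.9] pos [ 0.6061 -0.0706  0.2519] w0.507 F [ 0.9  0.9 -1.3] q [  -9.   23.   95.   -0.   61. -122.]
t17.87 shift cm [26.52 -2.54 10.34] turn [-19.6   5.4 -30.9] pos [ 0.6061 -0.0706  0.2519] w0.507 F [ 0.9  0.9 -1.3] q [  -9.   23.   95.   -0.   61. -122.]
```

Go to the 50 mm stand-off pose first.

Emit:
play_rows:
  rows:
    - [3.5,2.5,-0.3,0,-2,0.5,-3]
    - [3.5,5.5,-0.6,0.5,-4,1,-6]
    - [3.5,8.5,-1,1,-6,1.7,-9.5]
    - [3.5,11.5,-1.3,2,-8.5,2.3,-13]
    - [3.5,14.5,-1.6,3,-11,3,-17]

```text
time: 18.28
position: [0.5356, 0.0584, 0.2218]
ee_rot: [0.424, 0.9, 0.094, 0.031]
ft_force: [1.1, 0.7, -2.7]
width: 0.507
```

```bash
python3 - <<'E'
from h import *
go(*final(.05))
E
```

```text
t18.28 shift cm [11.48  1.12  7.95] turn [ -8.5   2.5 -13.7] pos [0.5356 0.0584 0.2218] w0.507 F [ 1.1  0.7 -2.7] q [  -3.   16.  114.   12.   44. -141.]
```

Emit:
play_rows:
  rows:
    - [3.5,2.5,0.2,1.5,-2,0.5,-3]
    - [3.5,5,0.4,3,-4,1,-6]
    - [3.5,7.5,0.7,4.8,-6,1.7,-9]
    - [3.5,10,1,6.5,-7.5,2.2,-12]
    - [3.5,11.3,1.1,7.8,-8.5,2.5,-13.7]

```text
time: 18.7
position: [0.4813, 0.1659, 0.1523]
ee_rot: [0.313, 0.935, 0.159, 0.051]
ft_force: [-0.0, 0.6, -1.9]
width: 0.513
```

```bash
python3 - <<'E'
from h import *
go(*final(.05)); go(*final(0))
E
```

```text
t18.70 shift cm [-0.09 -0.15  0.32] turn [-0.7 -0.1 -0.6] pos [0.4813 0.1659 0.1523] w0.513 F [-0.   0.6 -1.9] q [   5.   18.  127.   34.   26. -167.]
t18.70 shift cm [-0.04  4.85  0.26] turn [-0.7 -0.1 -0.6] pos [0.4813 0.1659 0.1523] w0.513 F [-0.   0.6 -1.9] q [   5.   18.  127.   34.   26. -167.]
```

Emit:
play_rows:
  rows:
    - [3.5,0,1,-0.2,0,0,0]
    - [3.5,0,2,-0.2,0,0,0]

```text
time: 18.87
position: [0.4938, 0.1803, 0.1618]
ee_rot: [0.312, 0.935, 0.159, 0.051]
ft_force: [1.2, -0.7, -1.8]
width: 0.508
```

```bash
python3 - <<'E'
from h import *
go(*final(0)); print(np.degrees(bot.get_obs()['qpos']))
E
```

```text
t18.87 shift cm [0.08 2.74 0.52] turn [-0.8 -0.  -0.4] pos [0.4938 0.1803 0.1618] w0.508 F [ 1.2 -0.7 -1.8] q [   7.   18.  125.   31.   28. -163.]
[   6.92802045   17.89100429  124.65849217   31.27596139   27.50328947
 -162.87310482]
```

Moving outward relieves joint 6, as expected; continue to the focus.

Emit:
play_rows:
  rows:
    - [3.5,0,1,0.2,0,0,0]
    - [3.5,0,2,0.4,-0.4,0,0]
    - [3.5,0,2.7,0.5,-0.6,0,0]
    - [3.5,0,2.7,0.5,-0.6,0,0]
    - [3.5,0,2.7,0.5,-0.6,0,0]

```text
time: 19.28
position: [0.5117, 0.2015, 0.1672]
ee_rot: [0.311, 0.934, 0.165, 0.055]
ft_force: [0.2, -1.2, -1.7]
width: 0.506
```

Emit:
play_rows:
  rows:
    - [3.5,0,0,0,0,0,0]
    - [3.5,0,0,0,0,0,0]

```text
time: 19.45
position: [0.5117, 0.2012, 0.1674]
ee_rot: [0.311, 0.934, 0.165, 0.055]
ft_force: [-0.9, 0.4, -1.2]
width: 0.505
```

```bash
python3 - <<'E'
from h import *
go(*final(0))
o=bot.get_obs(); np.savez('pics/w12.npz',ee_rot=o['ee_rot'],position=o['position'])
for n in('wrist','side','top'): 
    im=bot.snapshot(n); cv2.imwrite(f'pics/{n[0]}12.png',im)
im=cv2.imread('pics/w12.png');cv2.imwrite('pics/w12b.png',np.clip(im*1.5,0,255).astype('uint8'))
crop(cv2.imread('pics/s12.png'),50,190,270,340,3.5,'pics/s12c.png')
print(proj('wrist',[L,FOC,L+.038*CZ,L+.038*CY,L-.038*CY],o)); print(proj('side',[L,FOC]),proj('top',[L,FOC]))
E
```

```text
t19.45 shift cm [ 0.26 -0.03  0.15] turn [-0.   0.1 -0.4] pos [0.5117 0.2012 0.1674] w0.505 F [-0.9  0.4 -1.2] q [   9.   19.  122.   31.   28. -160.]
[[256.41589365 462.86889336]
 [256.42714022 314.44903521]
 [257.41116933 546.59625007]
 [314.41581265 462.81959098]
 [198.5082575  462.9181173 ]]
[[157.22707248 260.319783  ]
 [208.64799754 251.43427312]] [[105.84964941 156.84859119]
 [146.26736814 187.42279835]]
```

View pics/w12b.png

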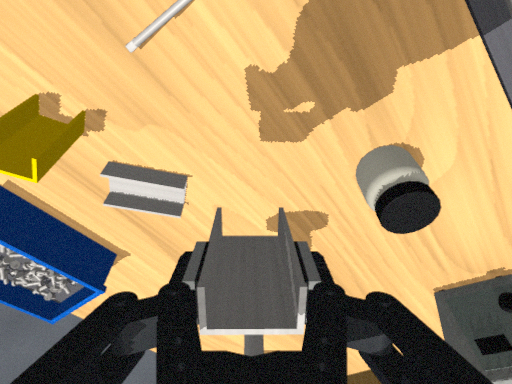

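View pics/s12c.png

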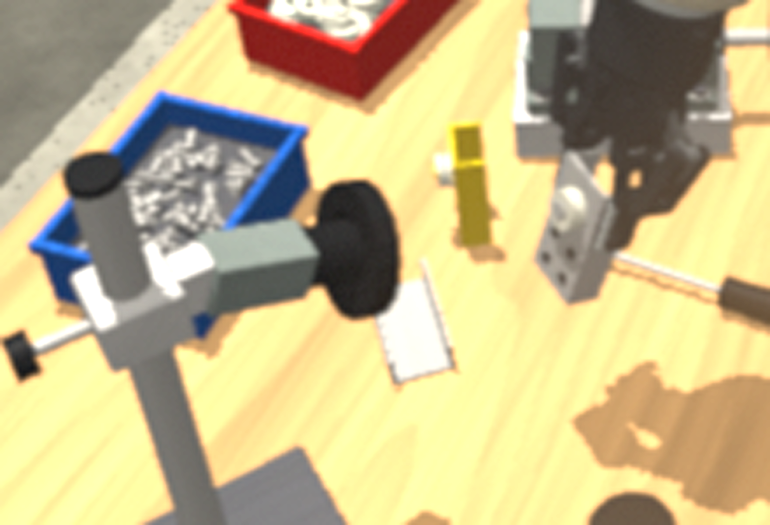

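View pics/t12.png

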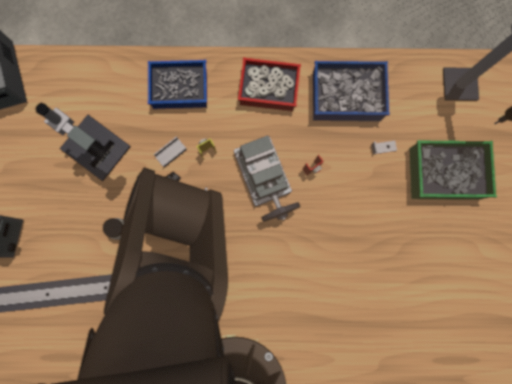

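```bash
python3 - <<'E'
from h import *
im=cv2.imread('pics/s12.png'); 
o=np.load('pics/w12.npz'); M=R.from_quat(o['ee_rot']).as_matrix()
# carriage pts from grasp: tool (x=cy, y=cx, z=-cz); TCP at carriage (-.003,0,.043)
def cp(x,y,z): return o['position']+M@np.array([y,x+.003,-(z-.043)])
pts=[cp(.025,0,.06),cp(.012,-.022,0),cp(.012,.022,0),cp(.012,-.022,.085),cp(.012,.022,.085),cp(-.012,.022,0)]
uv=proj('side',pts); print(uv.round(1)); print('roller est',pts[0],'FOC',FOC, np.linalg.norm(pts[0]-FOC))
c=cv2.resize(im[220:285,190:240],None,fx=11,fy=9,interpolation=cv2.INTER_CUBIC)
c=cv2.resize(im[225:285,190:245],None,fx=10,fy=10,interpolation=cv2.INTER_CUBIC)
for u,v in uv: cv2.circle(c,(int((u-190+.5)*10),int((v-225+.5)*10)),4,(0,0,255),-1)
cv2.imwrite('pics/s12d.png',c)
E
```

```text
[[208.1 250.1]
 [201.  264.5]
 [211.  277.5]
 [211.1 233.7]
 [221.7 246.3]
 [220.1 275.6]]
roller est [0.52397174 0.2175808  0.19292981] FOC [0.52192593 0.2193546  0.19145758] 0.0030820697951984125
```

View pics/s12d.png

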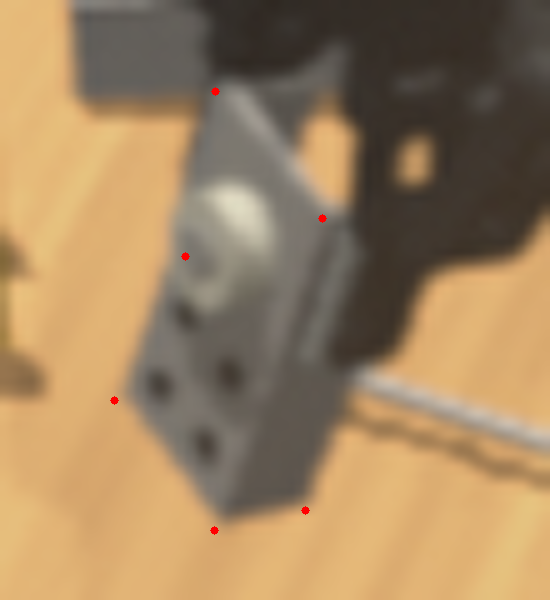

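Emit:
play_rows:
  rows:
    - [3.5,0,0,0,0,0,0]
    - [3.5,0,0,0,0,0,0]
    - [3.5,0,0,0,0,0,0]
    - [3.5,0,0,0,0,0,0]
    - [3.5,0,0,0,0,0,0]

```text
time: 20.02
position: [0.5121, 0.2016, 0.1676]
ee_rot: [0.311, 0.934, 0.165, 0.055]
ft_force: [-0.7, -0.5, -1.5]
width: 0.51
```

```bash
python3 - <<'E'
from h import *
go(*final(0)); o=bot.get_obs(); print(np.round(o['dq'],3),o['width'])
print(bot.sign_off())
E
```

```text
t20.02 shift cm [ 0.27 -0.09  0.15] turn [-0.   0.1 -0.3] pos [0.5121 0.2016 0.1676] w0.510 F [-0.7 -0.5 -1.5] q [   9.   19.  122.   31.   28. -160.]
[ 0.    -0.     0.     0.002 -0.     0.003] 0.510407076578898
the job is handed in; nothing more can be done
None
```

I slackened the vice half a turn, lifted the carriage out by its side flanges, and signed off at about 20 s with the arm holding it steady in front of the inspection camera.

- **Handwheel:** I turned it in two strokes, leaning the gripper with the rim. A wrist picture afterwards showed the boss near the top, at about 3.2 rad. The other two spokes put it slightly under half a turn, but all readings lie well inside 2.6–3.7 rad. In the first stroke the arm lagged near joint limits and the wrist force reached 72 N, so I eased it off.
- **Carriage grip:** it is held by both flanges with the fingers clear of the roller. The gripper reads 43 mm open, and the joint speeds were essentially zero.
- **Roller position:** worked out from the arm pose, the roller front is about 3 mm from the focus point. The side picture puts it about 2 pixels (3–5 mm) off.
- **Angle to the lens:** the tool is within 0.4° of the target orientation.
- **Lens position disagreed by about 6 mm:** reading it from the ring gave a different result from reckoning 130 mm from the column. I aimed in between. The total error should still be within 18 mm, but I could not confirm it from the inspection camera's own view.
- **Other checks:** joint 6 came within half a degree of its limit just before the final pose, but was back at −160° at the end. The last side and top pictures show the camera and vice in place, and none of the listed bystanders looks moved; the arm hides part of the top view.

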